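Space the luggage-rack bars in the welding fixture

ROBOT

A 6-joint arm with a two-finger parallel gripper is mounted at the origin on the work surface. World frame = base frame: x ahead of the robot, y to its left, z up, the work surface at z = 0. Lengths are in m, angles in degrees, forces in N, time in s.
With the tool pointing down it reaches from about 0.3 to 0.75 m from the base axis. Payload 8.5 kg.
Tool frame: the origin (TCP) lies midway between the tips of the shut fingers; the grasp point (between the pads) lies 19 mm behind it (env.tcp_to_grasp is the z of the grasp point in the tool frame, in m); z points along the fingers, y is the line along which they close (so a half turn about z gives the same grasp; the last joint's range is limited). The gripper opens to 85 mm and grips with 20 to 120 N. Pads are 22 mm wide; open, the fingers measure 114 mm over their backs; the gripper's body (76 mm by 85 mm) begins 54 mm behind the grasp point. The pads swing forward as they close: fully open they stand 13 mm farther back than shut.
Start: joints at [-75.418, 21.807, 74.336, -0, 83.858, -12.336], TCP at [0.249, -0.49, 0.231] pointing down, gripper open.
Joint ranges: [-178.18, 178.18], [-50.72, 133.34], [12.68, 142.11], [-81.47, 261.47], [9.98, 163.14], [-165.26, 165.26]. Speed limits (degrees/s): [136.94, 136.94, 180, 180, 180, 180].

INTERFACE

Orientations are given as a 3x3 rotation matrix whose columns are the frame's x, y, z axes.
In Python, from rig import env, imaging, job, models gives the robot as it stands. The module is installed in compiled form; this text tells all that it offers.
- The arm moves only by the tool jog_arm, never from a script. Its argument "plan" is text: rows parted by semicolons, each of 7 numbers parted by spaces: the turn, a rotation vector about the tool's x, y, z in degrees, then the shift along the tool's x, y, z in cm, then the closure in counts, from 0 (fully open) to 255 (shut). In form: rx ry rz x y z claw; .... A call has 1 to 10 rows; each row shifts and turns the commanded pose from where the row before left it, along the tool's axes as they then stand; what a row does not reach is not made up. A row lasts 1/12 s, in which the tool goes at most 41.7 mm and 7.16 degrees, less where a joint would pass 70% of its speed; a pose out of reach is approached as far as the arm can. A call with a gripper value outside its range is refused whole. The fingers move at their own pace and stop on an object; "grip_force" is the grip in N (left out, the last holds). Time passes only in rows, so rows that do not move let the fingers close. It gives the time, the measured TCP pose, the force, the opening and the grip force at its end, in the units of the state.
- env.observe(): the state, without advancing time (a new reading comes with each control period).
- imaging.get_image(name): name is "side" or "top"; returns a dict with "pixels" (420x560x3 uint8, red, green, blue), "depth" (420x560 float32, m along the optical axis (not along the pixel's ray), 0 where there is no reading), "fov_y" (degrees; the focal length in pixels is half the picture's height over the tangent of half this angle, whatever the lens; pixels are square), "cx", "cy" (the principal point, pixels), "distortion" ([k1, k2, p1, p2, k3] as OpenCV has them; the pictures are not rectified), "world_from_camera" (4x4, takes a point from camera to world coordinates). Camera axes: x right, y down, z forward; pixel columns grow to the right and rows downward; lengths in m; the calibration is good to about 2 mm. A picture is of the moment at which its call begins.
- job.close_job(): hands the job in; it is judged then, once.
Trained networks look in the newest picture that a camera, given by its name, has taken for a name from the list of things; names that differ only in an ending like _2 or _b are one class to them, and where a whole thing is asked for, a point or a joint stands for the part that bears it (a point fixed in the world has none). Each returns a list of dicts, best first, with "confidence" (0 to 1); they miss things now and then, are a little off and sometimes report something else, mostly with a low value. They report only what shows in the picture. A call takes as long as a camera call. They do not tell look-alikes from the thing itself.
- models.outline_of(camera, query): "region" (420x560 bool, what is visible of it) and "bbox" ([centre column, centre row, width, height] in pixels, round what is visible of it).
- models.tip_of(camera, query): "at" ([column, row] in pixels: a listed point, or the origin of a listed thing).
The state is a dict: "time_s": time; "q": joint angles; "qvel": joint speeds; "joint_efforts": joint torques, N m; "position": TCP position; "tool_rot": TCP orientation; "ft_force": force on the tool from outside, world axes, zero at the start; "wrist_torque": the same for the moment, N m; "grip_width": finger opening in m; "gripper_force": force on a finger pad.
Only numpy, scipy, OpenCV 4.12 (cv2) and the standard library are available. Lean on these libraries where they do the work, as an engineer would, in place of code of your own. Each camera call takes 0.05 s, during which the arm holds its last target. There are 200 camera calls.

TASK

Set the rack bars in the fixture for welding: working from the end stop outwards, stand the wooden spacer against the stop (then against each bar just set), slide the next bar square up to it without shifting those already set, the spacer standing in the gap, and step on, so that the stop and all the bars are one spacer width apart and the bars lie flat with their far ends under the hold-down. Then put the spacer away, flat in the red bin, and last wind the handwheel clockwise all the way until the hold-down is pressed down on the bars. Leave the other things on the bench alone.

Things in the scene. Friction and masses are not known exactly. Their poses are not given: they have to be found in the camera images.
- fixture: Welding fixture for a luggage rack, bolted to the bench: grey plate 230 x 570 x 16 mm with a black rubber mat 4 mm thick on top (mat top at z = 20 mm, from y = -220 to +170 mm, x = -110 to +110). Origin: on the underside of the plate; the bars' row runs along its y, the bars lie along its x. Green gearbox with the handwheel at its +y end. Along its far edge (x = +77 to +103 mm, up to 110 mm high) runs the hold-down between two upright posts at y = -212 and +183 mm.
- stop_face (a point): Centre of the lower edge of the fixed end stop's working face, at mat-top height. The stop is a dark steel bar 160 mm long (along x), 25 mm thick, 30 mm higher than the mat. This face looks along -y, towards the bars; axes as the fixture's. Bar 1 is the nearest to it at the start, bar 4 the farthest.
- bar1_mid (a point): Rack bar 1: centre of a plain steel bar 200 x 30 x 20 mm (x along its length, y across, z up), 0.7 kg, lying on the rubber mat, which grips it: it takes about 6 to 9 N to slide one bar, and about as much more before a bar already set, on the other side of the spacer, slides too. At the start it lies roughly along the fixture's x, its gaps wider than the spacer. May be absent.
- bar2_mid (a point): Rack bar 2: centre of a plain steel bar 200 x 30 x 20 mm (x along its length, y across, z up), 0.7 kg, lying on the rubber mat, which grips it: it takes about 6 to 9 N to slide one bar, and about as much more before a bar already set, on the other side of the spacer, slides too. At the start it lies roughly along the fixture's x, its gaps wider than the spacer. May be absent.
- bar3_mid (a point): Rack bar 3: centre of a plain steel bar 200 x 30 x 20 mm (x along its length, y across, z up), 0.7 kg, lying on the rubber mat, which grips it: it takes about 6 to 9 N to slide one bar, and about as much more before a bar already set, on the other side of the spacer, slides too. At the start it lies roughly along the fixture's x, its gaps wider than the spacer. May be absent.
- bar4_mid (a point): Rack bar 4: centre of a plain steel bar 200 x 30 x 20 mm (x along its length, y across, z up), 0.7 kg, lying on the rubber mat, which grips it: it takes about 6 to 9 N to slide one bar, and about as much more before a bar already set, on the other side of the spacer, slides too. At the start it lies roughly along the fixture's x, its gaps wider than the spacer. May be absent.
- spacer_mid (a point): Wooden spacer, 0.18 kg: block 120 x 36 x 24 mm (x, y, z) with an upright wooden handle 50 x 18 mm (x, y), 45 mm tall, on the middle of its top; 69 mm high overall. This point is on its centre line 35 mm above its underside (11 mm above the block's top). The gap to set is its 36 mm width (y).
- bin: Red open bin 170 x 120 x 40 mm (x, y, z), walls and floor 5 mm, fixed. Origin: centre of its underside. The spacer's home.
- handwheel (a joint): Handwheel angle in rad, from 0 (hold-down fully up) to 11.0 (hard stop, down), growing as it is turned clockwise seen from above. The hold-down sinks 2.55 mm per rad: it meets bars lying on the mat at about 9.4, then its spring gives way. Stays where it is left; about 3 N at the crank.
- crank (a point): Centre of the crank grip: an upright black cylinder 20 mm across, 52 mm tall, freely spinning on its pin, 50 mm from the wheel's axis. The flat wheel disc's top is 30 mm below this point.
- wheel_hub (a point): Point on the vertical axis of the handwheel, at the height of the crank grip's centre. The wheel is a flat disc of 128 mm diameter.
- holddown_mid (a point): Middle of the underside of the hold-down strip, a steel strip 20 mm wide (x) and 355 mm long (y), sprung, under a green beam; 24 mm above the bars' tops when up.
- spraycan: Bystander: blue can, 54 mm across, 150 tall. Origin at its underside, or as laid.
- mug: Bystander: white mug, 76 mm across, 90 tall. Origin at its underside, or as laid.
- wrench: Bystander: wrench, 180 mm, lying. Origin at its underside, or as laid.
- hammer: Bystander: hammer, lying. Origin at its underside, or as laid.
- tape: Bystander: roll of paper tape, 90 mm across, 30 tall, lying flat. Origin at its underside, or as laid.
- carton: Bystander: cardboard carton 130 x 100 x 70 mm. Origin at its underside, or as laid.
- screwdriver: Bystander: screwdriver, 200 mm, lying. Origin at its underside, or as laid.
Things that resemble listed ones, but are neither listed nor needed, are in the scene too. What is shaped like the part that bears spacer_mid but pink is not meant. What is shaped like the part that bears bar4_mid but turquoise is not meant.

How it is judged:
By the outcome, as a careful person would: the job done as asked, in the order asked, and still so for the second after the job is handed in, with the robot touching nothing.
Of bar1, bar2, bar3, bar4 only 2 to 3 are there at a start; the rules pass over those that are not, and their reading is None.
At some moment in a run one of spacer may be knocked a few centimetres aside while the robot is not near it.
Once in a run the grip may slacken for a moment while it holds something.
It also fails if it takes over 210 s, if anything falls off the work surface, if the arm or the gripper's body presses on something with over 40 N, if the wrist force passes 120 N, or if a joint passes its speed limit or range.

## Working session

There is one attempt and no reset: what is moved stays moved. The work goes in short steps, Python scripts to look and compute and a tool call to move; the robot and the scene stay as the last step left them, time stands still between calls to the robot, and variables do not carry over. Pictures are saved under pics/ and viewed, at most 14 in all, crops included, and the job is handed in when it is done.

Besides the shell and the picture viewer there is one more tool, called by a JSON object that holds its "method" and its "body", one argument or row to a line. jog_arm: Moves the arm, as the interface text tells. Its arguments: {"type":"object","properties":{"plan":{"type":"string"},"grip_force":{"type":"number"}},"required":["plan"]}

```bash
mkdir -p pics; cat > h.py <<'E'
import numpy as np, cv2
from rig import env, imaging, job, models
def K(im):
    h,w=im["pixels"].shape[:2]; f=h/2/np.tan(np.radians(im["fov_y"])/2)
    return np.array([[f,0,im["cx"]],[0,f,im["cy"]],[0,0,1]])
def rays(im,uv):
    n=cv2.undistortPoints(np.float64(uv).reshape(-1,1,2),K(im),np.float64(im["distortion"])).reshape(-1,2)
    return np.c_[n,np.ones(len(n))]
def pts(im,uv):  # by depth
    uv=np.float64(uv).reshape(-1,2); d=im["depth"][np.clip(uv[:,1].round().astype(int),0,419),np.clip(uv[:,0].round().astype(int),0,559)]
    T=im["world_from_camera"]; return (rays(im,uv)*d[:,None])@T[:3,:3].T+T[:3,3]
def onz(im,uv,z):
    T=im["world_from_camera"]; r=rays(im,uv)@T[:3,:3].T
    return T[:3,3]+r*((z-T[2,3])/r[:,2])[:,None]
def proj(im,P):
    T=np.linalg.inv(im["world_from_camera"]); 
    return cv2.projectPoints(np.float64(P).reshape(-1,1,3),cv2.Rodrigues(T[:3,:3])[0],T[:3,3],K(im),np.float64(im["distortion"]))[0].reshape(-1,2)
def cloud(im):
    v,u=np.mgrid[0:420,0:560]; return pts(im,np.c_[u.ravel(),v.ravel()]).reshape(420,560,3)
def save(im,name,crop=None,s=1):
    p=im["pixels"][...,::-1]
    if crop: p=p[crop[1]:crop[3],crop[0]:crop[2]]
    cv2.imwrite("pics/"+name,cv2.resize(p,None,fx=s,fy=s,interpolation=cv2.INTER_CUBIC))
E
python3 - <<'E'
from h import *
np.set_printoptions(precision=4,suppress=True)
o=env.observe(); print(o, env.tcp_to_grasp)
for c in("top","side"):
    im=imaging.get_image(c); save(im,c+"0.png",s=1.4)
    print(c,im["world_from_camera"],im["fov_y"])
    for q in["fixture","stop_face","bar1_mid","spacer_mid","bin","crank","wheel_hub","holddown_mid"]:
        for r in models.tip_of(c,q)[:5]:
            print(q,np.round(r["at"],1),round(r["confidence"],2),pts(im,r["at"])[0])
E
```

```text
{'time_s': 0.0, 'q': array([-75.419 ,  21.8405,  74.3888,   0.0004,  83.8591, -12.3365]), 'qvel': array([ 0.0152,  0.0007, -0.0945, -0.0508, -0.0242,  0.0349]), 'joint_efforts': array([ -0.0008, -44.8466, -23.1279,  -0.0002,   0.0048,   0.    ]), 'position': array([ 0.2489, -0.4901,  0.2307]), 'tool_rot': array([[ 0.8917,  0.4527, -0.0004],
       [ 0.4527, -0.8917,  0.0015],
       [ 0.0003, -0.0015, -1.    ]]), 'ft_force': array([-0.5274, -0.1625,  0.3106]), 'wrist_torque': array([-0.0359, -0.027 , -0.0426]), 'gripper_force': 0.0, 'grip_width': 0.085201447221762} -0.0187
top [[ 0.0081 -0.9814  0.1919  0.2802]
 [-0.9998 -0.0119 -0.0187  0.0089]
 [ 0.0206 -0.1917 -0.9812  1.5101]
 [ 0.      0.      0.      1.    ]] 44.0752322607847
fixture [261.3 215.7] 0.58 [0.5402 0.0388 0.0416]
stop_face [205.1 216.5] 0.72 [0.5399 0.2026 0.0194]
spacer_mid [374.4 132.9] 0.96 [ 0.786  -0.289   0.0669]
spacer_mid [396.3 192.3] 0.79 [ 0.6076 -0.3464  0.0706]
bin [400.5 250.6] 0.88 [ 0.4479 -0.3691  0.0044]
wheel_hub [163.6 220.2] 0.73 [0.5177 0.31   0.0785]
side [[ 0.6807 -0.4305  0.5926 -0.2687]
 [-0.7325 -0.3987  0.5518 -0.7678]
 [-0.0013 -0.8097 -0.5868  0.8956]
 [ 0.      0.      0.      1.    ]] 55.896757035121404
fixture [263.7 221.1] 0.64 [0.526  0.0231 0.0391]
fixture [263.5 227.7] 0.59 [0.5123 0.0111 0.0235]
stop_face [230.7 201.9] 0.89 [0.5343 0.2084 0.0311]
stop_face [266.9 226.4] 0.34 [0.5274 0.0089 0.0218]
stop_face [162.4 219. ] 0.17 [0.2945 0.3189 0.0245]
spacer_mid [380.6 224.9] 0.89 [ 0.7809 -0.3008  0.0472]
spacer_mid [364.6 258.4] 0.65 [ 0.2381 -0.5243  0.3979]
bin [339.8 300.5] 0.74 [ 0.4321 -0.3781  0.0064]
wheel_hub [208.  179.4] 0.89 [ 0.234  -0.0752  0.3842]
holddown_mid [264.2 217.6] 0.25 [0.5408 0.0349 0.0404]
```

View pics/top0.png

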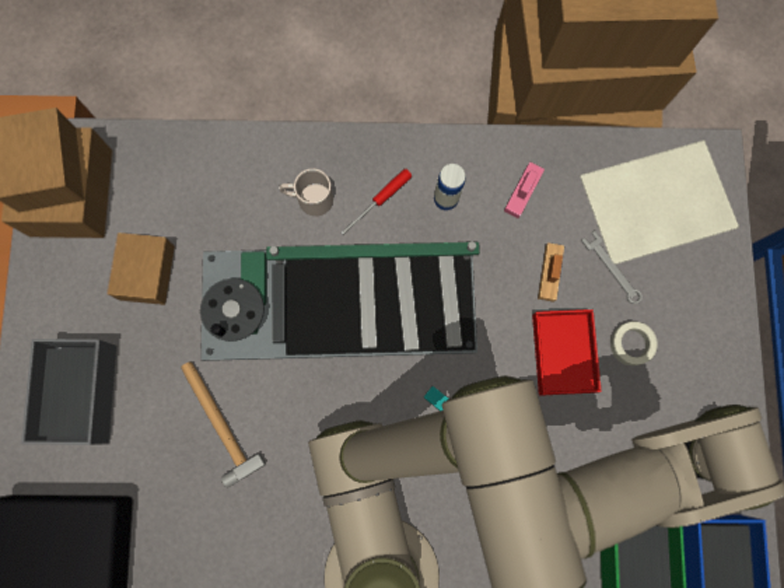

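View pics/side0.png

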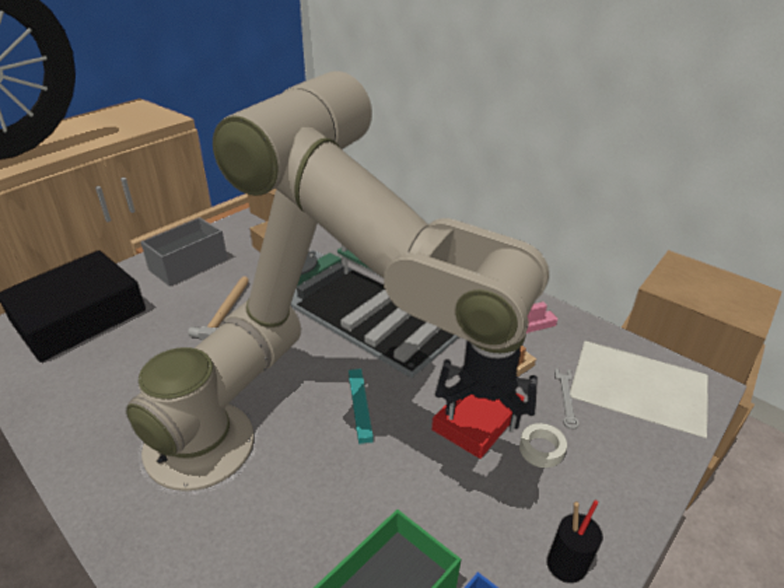

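Top view (px of the 1.4x picture): three bars at about (367,303), (406,303), (450,301); the stop at (279,303); the wheel at (231,308) with its crank at about (218,329); the bin at (566,352). There are two spacer-shaped blocks: pink at (524,190) and natural wood at (552,272). The pink one is ruled out by the description, so the wooden one is meant; I'll confirm it in a crop. The turquoise bar near the base at (437,399) is also a decoy.

```bash
cat >> h.py <<'E'
def rect(xy):
    c,s,a=cv2.minAreaRect(np.float32(xy)*1000)
    b=cv2.boxPoints((c,s,a)); e=b[1]-b[0]; e2=b[2]-b[1]
    if np.hypot(*e2)>np.hypot(*e): e,e2=e2,e
    ang=np.degrees(np.arctan2(e[1],e[0])); ang=(ang+90)%180-90
    return np.round(c,1),round(float(np.hypot(*e)),1),round(float(np.hypot(*e2)),1),round(float(ang),2)
def comps(m,minpx=60):
    n,l,st,_=cv2.connectedComponentsWithStats(m.astype(np.uint8),connectivity=4)
    return [l==i for i in range(1,n) if st[i,4]>=minpx]
def world_of(im,m,z):
    v,u=np.nonzero(m); return onz(im,np.c_[u,v],z)[:,:2]
def edges(im,P,m,label):
    z=np.median(P[m][:,2]); print(label,"z%.4f"%z,"n",m.sum(),rect(world_of(im,m,z)))
def bars(im,P):
    g=im["pixels"].min(2)
    m=(g>95)&(P[...,2]>.03)&(P[...,2]<.05)&(P[...,0]>.38)&(P[...,0]<.68)&(P[...,1]>-.25)&(P[...,1]<.2)
    out=[]
    for c in comps(m,150):
        xy=world_of(im,c,.04); # fit edges: midline
        xs=xy[:,0]; bins=np.arange(xs.min()+.006,xs.max()-.006,.003)
        r=[(b+.0015,xy[(xs>=b)&(xs<b+.003),1].min(),xy[(xs>=b)&(xs<b+.003),1].max()) for b in bins if ((xs>=b)&(xs<b+.003)).sum()>3]
        r=np.array(r); lo=np.polyfit(r[:,0],r[:,1],1); hi=np.polyfit(r[:,0],r[:,2],1)
        out.append((xs.min(),xs.max(),lo,hi))
    return sorted(out,key=lambda t:-t[2][1])
E
python3 - <<'E'
from h import *
np.set_printoptions(precision=4,suppress=True)
im=imaging.get_image("top"); P=cloud(im); px=im["pixels"].astype(int); z=P[...,2]
save(im,"sp.png",(340,100,430,290),3)
for b in bars(im,P):
    x=.54; print("bar x%.4f..%.4f"%b[:2],"edges y@.54",np.polyval(b[2],x),np.polyval(b[3],x),"yaw",np.degrees(np.arctan([-b[2][0],-b[3][0]])))
R,G,B=px[...,0],px[...,1],px[...,2]
for c in comps((R>120)&(G<70)&(B<70)&(z<.06)&(P[...,1]<-.2)&(P[...,0]<.6),200): 
    edges(im,P,c&(z>.03),"bin rim"); 
# spacer
reg=(P[...,0]>.5)&(P[...,0]<.72)&(P[...,1]<-.28)&(P[...,1]>-.42)&(R>B+30)&(G>70)
for c in comps(reg&(z>.017)&(z<.03)): edges(im,P,c,"spacer block")
for c in comps(reg&(z>.06)&(z<.078),20): edges(im,P,c,"handle top")
for q in("spacer_mid","bin","stop_face","wheel_hub","crank"):
    for r in models.tip_of("top",q)[:3]: print(q,r["at"],r["confidence"],pts(im,r["at"]))
# fixture: stop top, plate, mat, posts, wheel
inf=(P[...,1]>-.2)&(P[...,1]<.42)&(P[...,0]>.4)&(P[...,0]<.72)
for lab,lo,hi,ex in(("stop/50",.045,.055,(P[...,1]>.17)&(P[...,1]<.26)),("beam110",.1,.12,True),("mat20",.01,.026,(px.max(2)<45)),("wheel",.05,.3,(P[...,1]>.24))):
    for c in comps(inf&ex&(z>lo)&(z<hi),40): edges(im,P,c,lab)
w=inf&(P[...,1]>.24)&(z>.03)
print("z hist",np.histogram(z[w],bins=np.arange(.03,.2,.005)))
E
```

```text
bar x0.4501..0.6343 edges y@.54 0.023327002784247746 0.049703430530484136 yaw [-3.365  -3.3569]
bar x0.4453..0.6353 edges y@.54 -0.0578563598587764 -0.031209708699700474 yaw [-6.2283 -6.1969]
bar x0.4950..0.6396 edges y@.54 -0.14735689434827176 -0.12082562520127442 yaw [-5.0979 -5.1011]
bin rim z0.0391 n 211 (array([ 460.3, -374.1]), 137.4, 119.9, 3.15)
spacer block z0.0226 n 320 (array([ 615.1, -350.3]), 121.9, 37.2, -10.28)
handle top z0.0675 n 102 (array([ 615.7, -351.2]), 49.3, 17.0, -9.99)
spacer_mid [394.0, 192.2] 0.74 [[ 0.6071 -0.3391  0.0737]]
spacer_mid [373.9, 132.9] 0.67 [[ 0.7847 -0.2868  0.0705]]
bin [261.6, 216.2] 0.57 [[0.5395 0.038  0.0379]]
bin [402.1, 252.0] 0.56 [[ 0.4438 -0.3736  0.0048]]
stop_face [204.9, 218.3] 0.77 [[0.5337 0.2024 0.0242]]
stop_face [154.4, 237.2] 0.61 [[0.4644 0.3238 0.1189]]
stop_face [399.5, 251.7] 0.39 [[ 0.4446 -0.3661  0.0045]]
wheel_hub [164.7, 219.5] 0.92 [[0.52   0.3073 0.0771]]
wheel_hub [226.1, 143.0] 0.32 [[0.7697 0.1497 0.0016]]
crank [158.4, 236.5] 0.46 [[0.4681 0.3159 0.1065]]
stop/50 z0.0491 n 410 (array([536.7, 219.2]), 156.9, 23.0, 2.15)
mat20 z0.0190 n 1900 (array([ 545.5, -120.2]), 202.9, 124.2, 3.06)
mat20 z0.0190 n 4542 (array([538.2,  85.1]), 241.5, 199.8, -87.82)
wheel z0.0696 n 1612 (array([517.5, 306.7]), 126.4, 125.1, -89.29)
z hist (array([  8,  53, 192, 198,  19,   5, 158, 716, 531, 116,  23,   3,   1,
         6,   2,   3,   4,  12,  25,   9,   1,   0,   0,   0,   0,   0,
         0,   0,   0,   0,   0,   0,   0]), array([0.03 , 0.035, 0.04 , 0.045, 0.05 , 0.055, 0.06 , 0.065, 0.07 ,
       0.075, 0.08 , 0.085, 0.09 , 0.095, 0.1  , 0.105, 0.11 , 0.115,
       0.12 , 0.125, 0.13 , 0.135, 0.14 , 0.145, 0.15 , 0.155, 0.16 ,
       0.165, 0.17 , 0.175, 0.18 , 0.185, 0.19 , 0.195]))
```

View pics/sp.png

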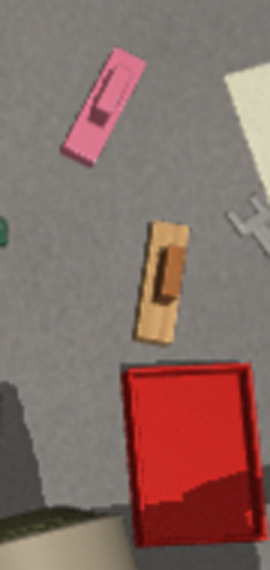

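The crop shows the natural-wood spacer at about (395,195) full-frame, in front of the bin, and the pink look-alike at (374,135). I'll take the wooden one. First I turn the tool to match its yaw and move above it.

{"method": "jog_arm", "body": {
  "plan": "0 0 -6.6 0 0 0 0;0 0 -6.6 0 0 0 0;0 0 -6.6 0 0 0 0;0 0 -6.6 0 0 0 0;0 0 -6.6 0 0 0 0;0 0 -6.6 0 0 0 0;0 0 -6.6 0 0 0 0;0 0 -6.6 0 0 0 0"
}}

```text
time_s: 1.87
position: [0.249, -0.4904, 0.2313]
tool_rot: [[0.173, 0.985, -0.0], [0.985, -0.173, -0.0], [-0.0, -0.0, -1.0]]
ft_force: [-0.7, 0.1, -0.8]
grip_width: 0.0853
gripper_force: 0.0
```

{"method": "jog_arm", "body": {
  "plan": "0 0 0 2.02 3.36 0 0;0 0 0 2.02 3.36 0 0;0 0 0 2.02 3.36 0 0;0 0 0 2.02 3.36 0 0;0 0 0 2.02 3.36 0 0;0 0 0 2.02 3.36 0 0;0 0 0 2.02 3.36 0 0;0 0 0 2.02 3.36 0 0;0 0 0 2.02 3.36 0 0;0 0 0 2.02 3.36 0 0"
}}

```text
time_s: 2.7
position: [0.6173, -0.3505, 0.2313]
tool_rot: [[0.178, 0.984, -0.0], [0.984, -0.178, -0.0], [-0.0, -0.0, -1.0]]
ft_force: [-0.2, -0.6, -0.4]
grip_width: 0.0855
gripper_force: 0.0
```

{"method": "jog_arm", "body": {
  "plan": "0 0 0 0 -0.18 3.4 0;0 0 0 0 0 3.4 0;0 0 0 0 0 3.4 0;0 0 0 0 0 3.4 0;0 0 0 0 0 3.4 0;0 0 0 0 0 2.2 0;0 0 0 0 0 1.0 0;0 0 0 0 0 0 0"
}}

```text
time_s: 3.37
position: [0.613, -0.3507, 0.0268]
tool_rot: [[0.179, 0.984, -0.003], [0.984, -0.179, 0.003], [0.002, -0.004, -1.0]]
ft_force: [-0.3, -0.1, -0.7]
grip_width: 0.0852
gripper_force: 0.0
```

{"method": "jog_arm", "body": {
  "plan": "0 0 0 0 0 0 255;0 0 0 0 0 0 255;0 0 0 0 0 0 255;0 0 0 0 0 0 255;0 0 0 0 0 0 255;0 0 0 0 0 0 255;0 0 0 0 0 0 255;0 0 0 0 0 0 255",
  "grip_force": 60
}}

```text
time_s: 4.03
position: [0.6147, -0.352, 0.0317]
tool_rot: [[0.178, 0.984, 0.003], [0.984, -0.178, -0.003], [-0.002, 0.003, -1.0]]
ft_force: [1.0, 0.6, 5.8]
grip_width: 0.0493
gripper_force: 63.2
```

{"method": "jog_arm", "body": {
  "plan": "0 0 0 0 0 -1.0 255;0 0 0 0 0 -3 255;0 0 0 0 0 -4 255;0 0 0 0 0 -4 255;0 0 -6.2 0 -2.5 0 255;0 0 -6.2 0 -2.6 0 255;0 0 0 0 0 0 255"
}}

```text
time_s: 4.62
position: [0.5598, -0.3442, 0.1507]
tool_rot: [[-0.042, 0.999, -0.002], [0.999, 0.042, 0.001], [0.001, -0.002, -1.0]]
ft_force: [-0.1, -0.3, -3.4]
grip_width: 0.0492
gripper_force: 63.3
```

{"method": "jog_arm", "body": {
  "plan": "0 0 0 3.8 0 0 255;0 0 0 3.8 0 0 255;0 0 0 3.8 0 0 255;0 0 0 3.8 0 0 255;0 0 0 3.8 0 0 255;0 0 0 3.8 0 0 255;0 0 0 3.8 0 0 255;0 0 0 3.8 0 0 255;0 0 0 3.8 0 0 255;0 0 0 3.8 0 0 255"
}}

```text
time_s: 5.45
position: [0.5489, 0.0366, 0.1501]
tool_rot: [[-0.036, 0.999, 0.0], [0.999, 0.036, -0.0], [-0.0, 0.0, -1.0]]
ft_force: [1.5, 0.6, -2.4]
grip_width: 0.0495
gripper_force: 63.5
```

{"method": "jog_arm", "body": {
  "plan": "0 0 0 3.8 0 0 255;0 0 0 3.8 0 0 255;0 0 0 3.8 0 0 255;0 0 0 0 0 0 255;0 0 0 0 0 0 255"
}}

```text
time_s: 5.87
position: [0.5447, 0.1506, 0.1499]
tool_rot: [[-0.04, 0.999, 0.0], [0.999, 0.04, 0.0], [0.0, 0.0, -1.0]]
ft_force: [-0.8, -0.5, -1.8]
grip_width: 0.0491
gripper_force: 63.5
```

{"method": "jog_arm", "body": {
  "plan": "0 0 0 0.8 0 3 255;0 0 0 0.8 0 3 255;0 0 0 0.4 0 2 255;0 0 0 0 0 1.3 255;0 0 0 0 0 0.4 255;0 0 0 0 0 0 255;0 0 0 0 0 0 255"
}}

```text
time_s: 6.45
position: [0.5449, 0.1677, 0.053]
tool_rot: [[-0.036, 0.999, 0.001], [0.999, 0.036, -0.0], [-0.0, 0.001, -1.0]]
ft_force: [0.1, -0.4, -2.6]
grip_width: 0.0493
gripper_force: 63.5
```

{"method": "jog_arm", "body": {
  "plan": "0 0 0 0.5 0 0 255;0 0 0 0.4 0 0 255;0 0 0 0.2 0 0 255;0 0 0 0.2 0 0 255;0 0 0 0 0 0 255;0 0 0 0 0 0 255"
}}

```text
time_s: 6.95
position: [0.5438, 0.1818, 0.0523]
tool_rot: [[-0.037, 0.999, -0.0], [0.999, 0.037, -0.0], [-0.0, -0.0, -1.0]]
ft_force: [-0.8, -0.1, -2.3]
grip_width: 0.0496
gripper_force: 63.5
```

{"method": "jog_arm", "body": {
  "plan": "0 0 0 0.2 0 0 255;0 0 0 0.2 0 0 255;0 0 0 0.1 0 0 255;0 0 0 0 0 0 255"
}}

```text
time_s: 7.28
position: [0.5437, 0.1869, 0.0523]
tool_rot: [[-0.037, 0.999, 0.0], [0.999, 0.037, 0.0], [0.0, 0.0, -1.0]]
ft_force: [0.5, -0.8, -1.5]
grip_width: 0.0493
gripper_force: 63.5
```

{"method": "jog_arm", "body": {
  "plan": "0 0 0 0.1 0 0 255;0 0 0 0.1 0 0 255;0 0 0 0 0 0 255"
}}

```text
time_s: 7.53
position: [0.5436, 0.1881, 0.0523]
tool_rot: [[-0.037, 0.999, -0.0], [0.999, 0.037, -0.001], [-0.001, -0.0, -1.0]]
ft_force: [-0.5, -4.6, -1.6]
grip_width: 0.0495
gripper_force: 63.6
```

{"method": "jog_arm", "body": {
  "plan": "0 0 0 0.08 0 0.07 255;0 0 0 0 0 0 255;0 0 0 0 0 0 0;0 0 0 0 0 0 0;0 0 0 0 0 0 0;0 0 0 0 0 0 0;0 0 0 0 0 0 0"
}}

```text
time_s: 8.12
position: [0.5436, 0.1897, 0.0517]
tool_rot: [[-0.037, 0.999, 0.0], [0.999, 0.037, 0.0], [0.0, 0.0, -1.0]]
ft_force: [-0.6, 0.3, 0.3]
grip_width: 0.0851
gripper_force: 0.0
```

{"method": "jog_arm", "body": {
  "plan": "0 0 0 0 0 -1 0;0 0 0 0 0 -3 0;0 0 0 0 0 -3 0;0 0 0 -3.2 0 0 0;0 0 0 -3.2 0 0 0;0 0 0 -3.2 0 0 0;0 0 0 -3.2 0 0 0;0 0 0 -3.2 0 0 0;0 0 0 -3.3 0 0 0;0 0 0 0 0 0 0"
}}

```text
time_s: 8.95
position: [0.5513, -0.0083, 0.1225]
tool_rot: [[-0.033, 0.999, 0.001], [0.999, 0.033, -0.002], [-0.002, 0.001, -1.0]]
ft_force: [0.1, 0.2, 1.3]
grip_width: 0.0853
gripper_force: 0.0
```

```bash
python3 - <<'E'
from h import *
np.set_printoptions(precision=4,suppress=True)
print(env.observe()["position"])
im=imaging.get_image("top"); P=cloud(im); save(im,"t1.png",(130,150,370,270),3)
print(env.observe()["position"])
for b in bars(im,P):
    x=.54; print("bar x%.4f..%.4f"%b[:2],"edges y@.54",np.polyval(b[2],x),np.polyval(b[3],x),"slope",np.degrees(np.arctan([b[2][0],b[3][0]])))
E
```

```text
[ 0.5513 -0.0083  0.1225]
[ 0.551  -0.0059  0.1223]
bar x0.4548..0.6396 edges y@.54 -0.14743331932437104 -0.1209014150865638 slope [5.2928 5.152 ]
```

View pics/t1.png

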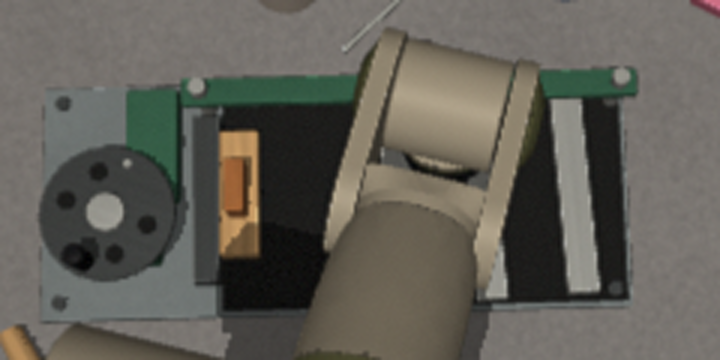

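The crop shows the spacer standing flush against the stop (crop about (239,193)). The gripper is above the gap between bars 1 and 2. Next I go down and push bar 1.

{"method": "jog_arm", "body": {
  "plan": "0 0 0 0.15 0 3 0;0 0 0 0 0 3 0;0 0 0 0 0 2.5 0;0 0 0 0 0 1.2 0;0 0 0 0 0 0.6 0;0 0 0 0 0 0.3 0;0 0 0 0 0 0 0;0 0 0 0 0 0 0"
}}

```text
time_s: 9.67
position: [0.5512, -0.0017, 0.0166]
tool_rot: [[-0.037, 0.999, 0.002], [0.999, 0.037, -0.0], [-0.0, 0.002, -1.0]]
ft_force: [-0.6, -0.5, -0.2]
grip_width: 0.0853
gripper_force: 0.0
```

{"method": "jog_arm", "body": {
  "plan": "0 0 0 0.8 0 0 0;0 0 0 0.8 0 0 0;0 0 0 0.8 0 0 0;0 0 0 0 0 0 0"
}}

```text
time_s: 10.0
position: [0.5502, 0.0232, 0.0165]
tool_rot: [[-0.038, 0.999, 0.002], [0.999, 0.038, -0.001], [-0.001, 0.002, -1.0]]
ft_force: [0.4, 0.2, -0.6]
grip_width: 0.0854
gripper_force: 0.0
```

```bash
python3 - <<'E'
from h import *
im=imaging.get_image("side"); print(proj(im,[.55,.02,.03])); save(im,"s1.png",(200,150,360,270),5)
E
```

```text
[[268.98911308 220.47818397]]
```

View pics/s1.png

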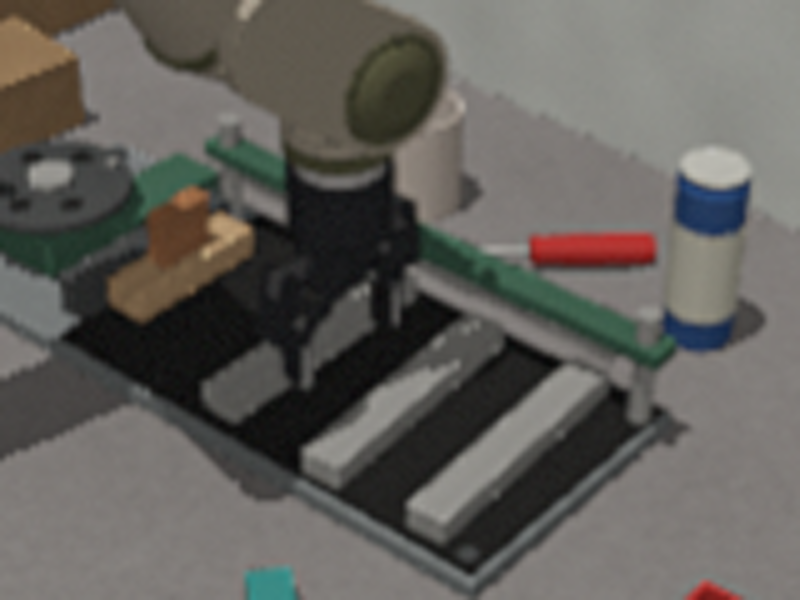

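The side crop shows both fingers behind bar 1 at about (300,350) and (395,300), standing clear of bar 2, with the spacer standing at the stop. I push on.

{"method": "jog_arm", "body": {
  "plan": "0 0 0 1 0 0 0;0 0 0 1 0 0 0;0 0 0 1 0 0 0;0 0 0 1 0 0 0;0 0 0 1 0 0 0;0 0 0 1 0 0 0;0 0 0 1 0 0 0;0 0 0 1 0 0 0;0 0 0 1 0 0 0"
}}

```text
time_s: 10.8
position: [0.5468, 0.1116, 0.0161]
tool_rot: [[-0.037, 0.999, 0.001], [0.999, 0.037, -0.002], [-0.002, 0.001, -1.0]]
ft_force: [0.7, -7.8, 2.4]
grip_width: 0.0854
gripper_force: 3.7
```

{"method": "jog_arm", "body": {
  "plan": "0 0 0 0.5 0 0 0;0 0 0 0.2 0 0 0;0 0 0 0.1 0 0 0"
}}

```text
time_s: 11.05
position: [0.5465, 0.1196, 0.0162]
tool_rot: [[-0.038, 0.999, 0.001], [0.999, 0.038, -0.001], [-0.002, 0.001, -1.0]]
ft_force: [0.2, -7.6, 3.9]
grip_width: 0.0852
gripper_force: 4.0
```

```bash
python3 - <<'E'
from h import *
np.set_printoptions(precision=4,suppress=True)
im=imaging.get_image("top"); P=cloud(im); o=env.observe(); print(o["position"],o["ft_force"])
for b in bars(im,P):
    for x in(.47,.54,.6): print("bar x%.4f..%.4f"%b[:2],"edges",x,np.polyval(b[2],x),np.polyval(b[3],x),"slope",np.degrees(np.arctan([b[2][0],b[3][0]])))
E
```

```text
[0.5465 0.1196 0.0162] [-1.3179 -5.2542  3.1231]
bar x0.4453..0.6353 edges 0.47 -0.06541192929396225 -0.0388058696391184 slope [6.1997 6.0784]
bar x0.4453..0.6353 edges 0.54 -0.057807854408443556 -0.03135166237665778 slope [6.1997 6.0784]
bar x0.4453..0.6353 edges 0.6 -0.05129007593514183 -0.024962341865977247 slope [6.1997 6.0784]
bar x0.4548..0.6396 edges 0.47 -0.15382887763449063 -0.12722912255016233 slope [5.3005 5.0909]
bar x0.4548..0.6396 edges 0.54 -0.14733461423173502 -0.12099301695753004 slope [5.3005 5.0909]
bar x0.4548..0.6396 edges 0.6 -0.14176810274365878 -0.11564778359241665 slope [5.3005 5.0909]
```

{"method": "jog_arm", "body": {
  "plan": "0 0 0 0.25 0 0 0;0 0 0 0.2 0 0 0;0 0 0 0.2 0 0 0"
}}

```text
time_s: 11.35
position: [0.5463, 0.1257, 0.0161]
tool_rot: [[-0.037, 0.999, 0.001], [0.999, 0.037, -0.001], [-0.002, 0.001, -1.0]]
ft_force: [-0.1, -7.2, 3.1]
grip_width: 0.0851
gripper_force: 3.9
```

{"method": "jog_arm", "body": {
  "plan": "0 0 0 0.1 0 0 0;0 0 0 0.1 0 0 0"
}}

```text
time_s: 11.52
position: [0.5462, 0.1277, 0.0161]
tool_rot: [[-0.037, 0.999, 0.001], [0.999, 0.037, -0.002], [-0.002, 0.001, -1.0]]
ft_force: [0.5, -7.6, 3.0]
grip_width: 0.0852
gripper_force: 3.9
```

{"method": "jog_arm", "body": {
  "plan": "0 0 0 0.1 0 0 0;0 0 0 0.1 0 0 0"
}}

```text
time_s: 11.68
position: [0.5462, 0.129, 0.0162]
tool_rot: [[-0.037, 0.999, 0.001], [0.999, 0.037, -0.003], [-0.003, 0.001, -1.0]]
ft_force: [-0.4, -17.0, 3.6]
grip_width: 0.0853
gripper_force: 8.3
```

{"method": "jog_arm", "body": {
  "plan": "0 0 0 -0.6 0 0 0;0 0 0 -0.6 0 -0.5 0;0 0 0 0 0 -3 0;0 0 0 0 0 -3.5 0;0 0 0 -4 0 -2 0;0 0 0 -4 0 0 0;0 0 0 -4 0 0 0;0 0 0 0 0 0 0"
}}

```text
time_s: 12.35
position: [0.5511, -0.0045, 0.1051]
tool_rot: [[-0.032, 0.999, 0.002], [0.999, 0.032, -0.001], [-0.001, 0.002, -1.0]]
ft_force: [0.6, -1.4, -0.3]
grip_width: 0.0854
gripper_force: 0.0
```

```bash
cat >> h.py <<'E'
def report(name=None,crop=(130,150,370,270),s=3):
    np.set_printoptions(precision=4,suppress=True)
    im=imaging.get_image("top"); P=cloud(im); print("tcp",env.observe()["position"])
    if name: save(im,name,crop,s)
    px=im["pixels"].astype(int); z=P[...,2]
    for b in bars(im,P):
        mid=(b[2]+b[3])/2
        print("bar x%.4f..%.4f"%b[:2],"mid y@.47 .54 .60",np.polyval(mid,[.47,.54,.6]),"w",np.polyval(b[3]-b[2],.54),"slope",np.degrees(np.arctan([b[2][0],b[3][0]])))
    wood=(px[...,0]>px[...,2]+30)&(px[...,1]>60)&(P[...,0]>.4)&(P[...,0]<.72)
    for lo,hi,l in((.035,.05,"block on mat"),(.08,.095,"handle on mat"),(.017,.03,"block on bench"),(.06,.075,"handle low")):
        for c in comps(wood&(z>lo)&(z<hi)&(P[...,1]<.25),25): edges(im,P,c,l)
    for c in comps((z>.045)&(z<.055)&(P[...,1]>.17)&(P[...,1]<.26)&(px.max(2)<110)&(px[...,0]<px[...,2]+20),100): edges(im,P,c,"stop")
    return im,P
E
python3 -c "
from h import *
report('t2.png')"
```

```text
tcp [ 0.5507 -0.0017  0.1048]
bar x0.5151..0.6298 mid y@.47 .54 .60 [0.1538 0.1559 0.1578] w 0.02580292224436423 slope [1.6292 1.8148]
bar x0.4548..0.6396 mid y@.47 .54 .60 [-0.1406 -0.1342 -0.1287] w 0.026477900670777835 slope [5.2928 5.1839]
block on mat z0.0430 n 367 (array([544.8, 188.8]), 119.7, 34.6, 1.88)
handle on mat z0.0876 n 126 (array([543.7, 189.1]), 51.2, 16.7, 1.98)
stop z0.0498 n 422 (array([536.6, 218.9]), 157.0, 23.0, 2.31)
```

View pics/t2.png

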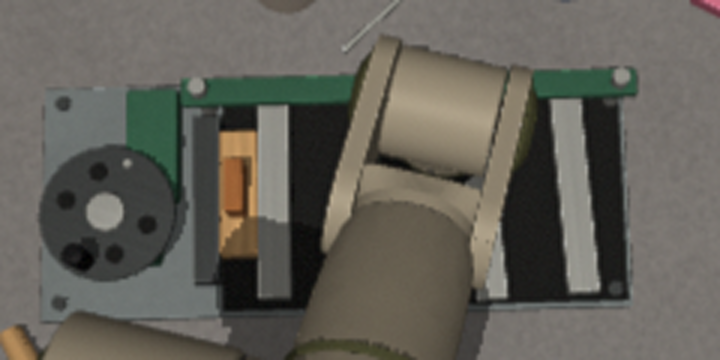

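The crop shows the spacer sandwiched between the stop and bar 1 at (238,193) with no visible gap, and bar 1 at (273,200). Bar 1 is set at y≈0.156, as computed. I lift the spacer out and re-stand it on bar 1's near side.

{"method": "jog_arm", "body": {
  "plan": "0 0 0 3.2 0 -0.5 0;0 0 0 3.2 0 0 0;0 0 0 3.2 0 0 0;0 0 0 3.2 0 0 0;0 0 0 3.2 0 0 0;0 0 0 3.1 0 0 0;0 0 0 0 0 0 0;0 0 0 0 0 0 0"
}}

```text
time_s: 13.07
position: [0.5426, 0.1944, 0.1092]
tool_rot: [[-0.041, 0.999, -0.001], [0.999, 0.041, 0.0], [0.0, -0.001, -1.0]]
ft_force: [0.5, -1.3, 0.2]
grip_width: 0.0856
gripper_force: 0.0
```

{"method": "jog_arm", "body": {
  "plan": "0 0 0 0 0 2.2 0;0 0 0 0 0 2.2 0;0 0 0 0 0 1.0 0;0 0 0 0 0 0.3 0;0 0 0 0 0 0 0"
}}

```text
time_s: 13.48
position: [0.5434, 0.1917, 0.052]
tool_rot: [[-0.036, 0.999, -0.001], [0.999, 0.036, -0.0], [-0.0, -0.001, -1.0]]
ft_force: [-0.4, 0.0, 0.6]
grip_width: 0.0857
gripper_force: 0.0
```

{"method": "jog_arm", "body": {
  "plan": "0 0 0 -0.25 0 0 0;0 0 0 0 0 0 0;0 0 0 0 0 0 255;0 0 0 0 0 0 255;0 0 0 0 0 0 255;0 0 0 0 0 0 255;0 0 0 0 0 0 255;0 0 0 0 0 0 255;0 0 0 0 0 0 255;0 0 0 0 0 0 255"
}}

```text
time_s: 14.32
position: [0.5437, 0.1897, 0.0529]
tool_rot: [[-0.037, 0.999, 0.001], [0.999, 0.037, 0.0], [-0.0, 0.001, -1.0]]
ft_force: [-1.4, -0.1, 5.8]
grip_width: 0.0492
gripper_force: 63.5
```

{"method": "jog_arm", "body": {
  "plan": "0 0 0 0 0 -0.4 255;0 0 0 0 0 -0.8 255;0 0 0 0 0 -1.5 255;0 0 0 0 0 -2 255;0 0 0 0 0 -0.8 255;0 0 0 0 0 0 255"
}}

```text
time_s: 14.82
position: [0.5444, 0.1899, 0.1094]
tool_rot: [[-0.037, 0.999, 0.004], [0.999, 0.037, 0.001], [0.0, 0.004, -1.0]]
ft_force: [1.2, 0.6, -2.3]
grip_width: 0.0492
gripper_force: 63.3
```

{"method": "jog_arm", "body": {
  "plan": "0 0 0 -2 0 0 255;0 0 0 -2.5 0 0 255;0 0 0 -2.0 0 0 255;0 0 0 -1.3 0 0 255;0 0 0 0 0 0 255;0 0 0 0 0 0 255;0 0 0 0 0 2 255;0 0 0 0 0 1.8 255;0 0 0 0 0 1.2 255;0 0 0 0 0 0 255"
}}

```text
time_s: 15.65
position: [0.5449, 0.1128, 0.0547]
tool_rot: [[-0.038, 0.999, -0.005], [0.999, 0.038, 0.0], [0.001, -0.005, -1.0]]
ft_force: [-0.6, -0.4, -2.5]
grip_width: 0.049
gripper_force: 63.2
```

{"method": "jog_arm", "body": {
  "plan": "0 0 0 0 0 0 255;0 0 0 0.3 0 0 255;0 0 0 0.3 0 0 255;0 0 0 0 0 0 255;0 0 0 0 0 0 255"
}}

```text
time_s: 16.07
position: [0.5464, 0.1181, 0.0578]
tool_rot: [[-0.037, 0.999, 0.001], [0.999, 0.037, 0.0], [0.0, 0.001, -1.0]]
ft_force: [-0.1, -0.3, -2.3]
grip_width: 0.049
gripper_force: 63.2
```

{"method": "jog_arm", "body": {
  "plan": "0 0 0 0.1 0 0.2 255;0 0 0 0 0 0 255;0 0 0 0 0 0 255"
}}

```text
time_s: 16.32
position: [0.5461, 0.1187, 0.0552]
tool_rot: [[-0.037, 0.999, -0.0], [0.999, 0.037, -0.0], [-0.0, -0.0, -1.0]]
ft_force: [0.6, -1.1, -2.2]
grip_width: 0.0494
gripper_force: 63.2
```

{"method": "jog_arm", "body": {
  "plan": "0 0 0 0.1 0 0.2 255;0 0 0 0.1 0 0 255;0 0 0 0 0 0 255;0 0 0 0 0 0 255"
}}

```text
time_s: 16.65
position: [0.5461, 0.1208, 0.0532]
tool_rot: [[-0.037, 0.999, -0.0], [0.999, 0.037, 0.0], [0.0, -0.0, -1.0]]
ft_force: [0.0, 0.7, -2.3]
grip_width: 0.0493
gripper_force: 63.2
```

{"method": "jog_arm", "body": {
  "plan": "0 0 0 0.1 0 0 255;0 0 0 0.05 0 0 255;0 0 0 0 0 0 255"
}}

```text
time_s: 16.9
position: [0.5461, 0.1223, 0.0533]
tool_rot: [[-0.037, 0.999, 0.0], [0.999, 0.037, 0.0], [0.0, 0.0, -1.0]]
ft_force: [-0.5, 0.5, -2.4]
grip_width: 0.049
gripper_force: 63.2
```

{"method": "jog_arm", "body": {
  "plan": "0 0 0 0.06 0 0 255;0 0 0 0 0 0 255"
}}

```text
time_s: 17.07
position: [0.546, 0.1229, 0.0533]
tool_rot: [[-0.037, 0.999, -0.0], [0.999, 0.037, 0.0], [0.0, -0.0, -1.0]]
ft_force: [0.1, 0.4, -2.3]
grip_width: 0.049
gripper_force: 63.2
```

{"method": "jog_arm", "body": {
  "plan": "0 0 0 0.05 0 0 255;0 0 0 0 0 0 255"
}}

```text
time_s: 17.23
position: [0.546, 0.1234, 0.0533]
tool_rot: [[-0.037, 0.999, -0.0], [0.999, 0.037, 0.0], [0.0, -0.0, -1.0]]
ft_force: [0.2, 0.3, -2.0]
grip_width: 0.0491
gripper_force: 63.2
```

{"method": "jog_arm", "body": {
  "plan": "0 0 0 0.05 0 0 255;0 0 0 0 0 0 255"
}}

```text
time_s: 17.4
position: [0.546, 0.1238, 0.0533]
tool_rot: [[-0.037, 0.999, 0.0], [0.999, 0.037, -0.0], [-0.0, 0.0, -1.0]]
ft_force: [-0.5, -0.3, -2.5]
grip_width: 0.0493
gripper_force: 63.2
```

{"method": "jog_arm", "body": {
  "plan": "0 0 0 0.03 0 0 255;0 0 0 0 0 0 255"
}}

```text
time_s: 17.57
position: [0.546, 0.1238, 0.0533]
tool_rot: [[-0.037, 0.999, -0.0], [0.999, 0.037, -0.001], [-0.001, -0.0, -1.0]]
ft_force: [-0.4, -3.1, -1.0]
grip_width: 0.0492
gripper_force: 63.2
```

{"method": "jog_arm", "body": {
  "plan": "0 0 0 0 0 0.04 255;0 0 0 0 0 0 0;0 0 0 0 0 0 0;0 0 0 0 0 0 0;0 0 0 0 0 0 0;0 0 0 0 0 0 0;0 0 0 0 0 -1 0;0 0 0 0 0 -2.5 0;0 0 0 0 0 -3 0"
}}

```text
time_s: 18.32
position: [0.5451, 0.1241, 0.118]
tool_rot: [[-0.037, 0.999, -0.003], [0.999, 0.037, 0.0], [0.0, -0.003, -1.0]]
ft_force: [0.1, 0.2, -0.4]
grip_width: 0.0853
gripper_force: 0.0
```

{"method": "jog_arm", "body": {
  "plan": "0 0 0 -3.5 0 0 0;0 0 0 -3.5 0 0 0;0 0 0 -3.5 0 0 0;0 0 0 -3.5 0 0 0;0 0 0 -3.6 0 0 0;0 0 0 -3.5 -0.5 0 0;0 0 0 0 0 0 0;0 0 0 0 0 0 0"
}}

```text
time_s: 18.98
position: [0.5487, -0.0885, 0.1185]
tool_rot: [[-0.034, 0.999, 0.001], [0.999, 0.034, -0.0], [-0.0, 0.001, -1.0]]
ft_force: [-0.2, 0.3, 0.9]
grip_width: 0.0855
gripper_force: 0.0
```

```bash
python3 -c "
from h import *
report()"
```

```text
tcp [ 0.5487 -0.0872  0.1184]
bar x0.4459..0.6298 mid y@.47 .54 .60 [0.1591 0.158  0.157 ] w 0.021723615626921433 slope [-3.52    1.7165]
block on mat z0.0432 n 356 (array([545.8, 123. ]), 120.0, 34.6, 1.39)
handle on mat z0.0879 n 93 (array([547.4, 122.4]), 45.3, 16.7, 1.6)
stop z0.0492 n 433 (array([536.7, 218.9]), 157.1, 23.0, 2.31)
```

{"method": "jog_arm", "body": {
  "plan": "0 0 0 0 0 3 0;0 0 0 0 0 3 0;0 0 0 0 0 2.2 0;0 0 0 0 0 1.2 0;0 0 0 0 0 0.6 0;0 0 0 0 0 0.2 0;0 0 0 0 0 0 0;0 0 0 0 0 0 0"
}}

```text
time_s: 19.7
position: [0.5494, -0.0866, 0.0168]
tool_rot: [[-0.038, 0.999, 0.002], [0.999, 0.038, -0.001], [-0.001, 0.002, -1.0]]
ft_force: [0.7, 0.8, 0.8]
grip_width: 0.0856
gripper_force: 0.0
```

{"method": "jog_arm", "body": {
  "plan": "0 0 0 0.8 0 0 0;0 0 0 0.8 0 0 0;0 0 0 0.8 0 0 0;0 0 0 0.8 0 0 0;0 0 0 0.8 0 0 0;0 0 0 0.8 0 0 0;0 0 0 0.8 0 0 0;0 0 0 0.8 0 0 0;0 0 0 0.8 0 0 0"
}}

```text
time_s: 20.45
position: [0.5466, -0.0149, 0.0167]
tool_rot: [[-0.038, 0.999, 0.002], [0.999, 0.038, -0.002], [-0.002, 0.002, -1.0]]
ft_force: [0.3, -7.3, 2.3]
grip_width: 0.0856
gripper_force: 3.5
```

{"method": "jog_arm", "body": {
  "plan": "0 0 0 0.8 0 0 0;0 0 0 0.8 0 0 0;0 0 0 0.8 0 0 0;0 0 0 0.8 0 0 0;0 0 0 0.8 0 0 0;0 0 0 0.8 0 0 0;0 0 0 0.8 0 0 0"
}}

```text
time_s: 21.03
position: [0.5445, 0.0411, 0.0167]
tool_rot: [[-0.038, 0.999, 0.002], [0.999, 0.038, -0.002], [-0.002, 0.002, -1.0]]
ft_force: [1.1, -7.8, 2.7]
grip_width: 0.0853
gripper_force: 3.7
```

{"method": "jog_arm", "body": {
  "plan": "0 0 0 0.6 0 0 0;0 0 0 0.5 0 0 0;0 0 0 0.3 0 0 0;0 0 0 0.2 0 0 0;0 0 0 0.2 0 0 0"
}}

```text
time_s: 21.45
position: [0.5438, 0.0589, 0.0167]
tool_rot: [[-0.038, 0.999, 0.002], [0.999, 0.038, -0.002], [-0.002, 0.002, -1.0]]
ft_force: [-0.3, -6.8, 3.5]
grip_width: 0.0855
gripper_force: 3.8
```

{"method": "jog_arm", "body": {
  "plan": "0 0 0 0.1 0 0 0;0 0 0 0.05 0 0 0"
}}

```text
time_s: 21.62
position: [0.5437, 0.0603, 0.0167]
tool_rot: [[-0.038, 0.999, 0.002], [0.999, 0.038, -0.002], [-0.002, 0.002, -1.0]]
ft_force: [0.1, -7.3, 2.5]
grip_width: 0.0854
gripper_force: 3.8
```

{"method": "jog_arm", "body": {
  "plan": "0 0 0 0.05 0 0 0"
}}

```text
time_s: 21.7
position: [0.5437, 0.0607, 0.0167]
tool_rot: [[-0.038, 0.999, 0.002], [0.999, 0.038, -0.002], [-0.002, 0.002, -1.0]]
ft_force: [-0.8, -8.0, 3.2]
grip_width: 0.0856
gripper_force: 3.8
```

{"method": "jog_arm", "body": {
  "plan": "0 0 0 0.05 0 0 0;0 0 0 0.05 0 0 0"
}}

```text
time_s: 21.87
position: [0.5437, 0.0617, 0.0167]
tool_rot: [[-0.038, 0.999, 0.002], [0.999, 0.038, -0.002], [-0.002, 0.002, -1.0]]
ft_force: [0.0, -7.3, 3.0]
grip_width: 0.0853
gripper_force: 3.8
```

{"method": "jog_arm", "body": {
  "plan": "0 0 0 0.04 0 0 0"
}}

```text
time_s: 21.95
position: [0.5437, 0.0621, 0.0167]
tool_rot: [[-0.038, 0.999, 0.002], [0.999, 0.038, -0.002], [-0.002, 0.002, -1.0]]
ft_force: [0.3, -8.0, 3.0]
grip_width: 0.0854
gripper_force: 3.8
```

{"method": "jog_arm", "body": {
  "plan": "0 0 0 0.03 0 0 0"
}}

```text
time_s: 22.03
position: [0.5437, 0.0624, 0.0167]
tool_rot: [[-0.038, 0.999, 0.002], [0.999, 0.038, -0.002], [-0.002, 0.002, -1.0]]
ft_force: [0.1, -7.8, 2.4]
grip_width: 0.0851
gripper_force: 3.8
```

{"method": "jog_arm", "body": {
  "plan": "0 0 0 0.03 0 0 0"
}}

```text
time_s: 22.12
position: [0.5436, 0.0627, 0.0167]
tool_rot: [[-0.038, 0.999, 0.002], [0.999, 0.038, -0.002], [-0.002, 0.002, -1.0]]
ft_force: [0.7, -8.3, 2.9]
grip_width: 0.0856
gripper_force: 3.8
```

{"method": "jog_arm", "body": {
  "plan": "0 0 0 0.03 0 0 0"
}}

```text
time_s: 22.2
position: [0.5436, 0.0628, 0.0167]
tool_rot: [[-0.038, 0.999, 0.002], [0.999, 0.038, -0.002], [-0.002, 0.002, -1.0]]
ft_force: [0.2, -9.4, 2.8]
grip_width: 0.085
gripper_force: 4.7
```

{"method": "jog_arm", "body": {
  "plan": "0 0 0 0.02 0 0 0"
}}

```text
time_s: 22.28
position: [0.5436, 0.0628, 0.0167]
tool_rot: [[-0.038, 0.999, 0.002], [0.999, 0.038, -0.002], [-0.003, 0.002, -1.0]]
ft_force: [0.1, -10.4, 3.7]
grip_width: 0.0854
gripper_force: 5.4
```

{"method": "jog_arm", "body": {
  "plan": "0 0 0 -0.5 0 0 0;0 0 0 -0.6 0 -0.5 0;0 0 0 0 0 -3 0;0 0 0 0 0 -3.2 0;0 0 0 1.2 0.2 -2.6 0;0 0 0 2 0.2 0 0;0 0 0 2.5 0 0 0;0 0 0 1.5 0 0 0;0 0 0 0 0 0 0;0 0 0 0 0 0 0"
}}

```text
time_s: 23.12
position: [0.5447, 0.1251, 0.1092]
tool_rot: [[-0.039, 0.999, 0.0], [0.999, 0.039, 0.0], [0.0, 0.0, -1.0]]
ft_force: [0.5, 0.5, 0.3]
grip_width: 0.0857
gripper_force: 0.0
```

{"method": "jog_arm", "body": {
  "plan": "0 0 0 0 0 2.2 0;0 0 0 0 0 2.0 0;0 0 0 0 0 1.0 0;0 0 0 0 0 0.3 0;0 0 0 0 0 0 0;0 0 0 0 0 0 0"
}}

```text
time_s: 23.62
position: [0.5455, 0.1242, 0.0546]
tool_rot: [[-0.036, 0.999, 0.001], [0.999, 0.036, 0.0], [-0.0, 0.001, -1.0]]
ft_force: [0.2, -0.2, 0.6]
grip_width: 0.0849
gripper_force: 0.0
```

{"method": "jog_arm", "body": {
  "plan": "0 0 0 0 0 0 255;0 0 0 0 0 0 255;0 0 0 0 0 0 255;0 0 0 0 0 0 255;0 0 0 0 0 0 255;0 0 0 0 0 0 255;0 0 0 0 0 0 255;0 0 0 0 0 0 255"
}}

```text
time_s: 24.28
position: [0.5455, 0.1246, 0.0548]
tool_rot: [[-0.037, 0.999, 0.002], [0.999, 0.037, -0.0], [-0.0, 0.002, -1.0]]
ft_force: [-0.1, -0.4, 5.9]
grip_width: 0.0491
gripper_force: 63.1
```

{"method": "jog_arm", "body": {
  "plan": "0 0 0 0 0 -0.4 255;0 0 0 0 0 -0.8 255;0 0 0 0 0 -1.5 255;0 0 0 0 0 -2 255;0 0 0 0 0 -0.8 255;0 0 0 0 0 0 255"
}}

```text
time_s: 24.78
position: [0.5458, 0.1247, 0.1109]
tool_rot: [[-0.037, 0.999, 0.004], [0.999, 0.037, 0.0], [-0.0, 0.004, -1.0]]
ft_force: [1.0, -0.1, -1.3]
grip_width: 0.0491
gripper_force: 62.7
```

{"method": "jog_arm", "body": {
  "plan": "0 0 0 -2 0 0 255;0 0 0 -2.4 0 0 255;0 0 0 -2.0 0 0 255;0 0 0 -1.2 0 0 255;0 0 0 0 0 0 255;0 0 0 0 0 0 255;0 0 0 0 0 2 255;0 0 0 0 0 1.8 255;0 0 0 0 0 1.2 255;0 0 0 0 0 0 255"
}}

```text
time_s: 25.62
position: [0.5463, 0.0499, 0.0564]
tool_rot: [[-0.038, 0.999, -0.005], [0.999, 0.038, 0.001], [0.001, -0.005, -1.0]]
ft_force: [-1.3, -0.1, -2.8]
grip_width: 0.049
gripper_force: 62.7
```

{"method": "jog_arm", "body": {
  "plan": "0 0 0 0.2 0 0.2 255;0 0 0 0.2 0 0.1 255;0 0 0 0 0 0 255;0 0 0 0 0 0 255;0 0 0 0 0 0 255"
}}

```text
time_s: 26.03
position: [0.5479, 0.0528, 0.0564]
tool_rot: [[-0.037, 0.999, 0.001], [0.999, 0.037, -0.0], [-0.0, 0.001, -1.0]]
ft_force: [0.5, -0.2, -2.3]
grip_width: 0.0492
gripper_force: 62.7
```

{"method": "jog_arm", "body": {
  "plan": "0 0 0 0.2 0 0.1 255;0 0 0 0.15 0 0.05 255;0 0 0 0.1 0 0 255;0 0 0 0 0 0 255;0 0 0 0 0 0 255"
}}

```text
time_s: 26.45
position: [0.5478, 0.0571, 0.0548]
tool_rot: [[-0.037, 0.999, 0.001], [0.999, 0.037, -0.0], [-0.0, 0.001, -1.0]]
ft_force: [-0.9, -1.4, 4.9]
grip_width: 0.0492
gripper_force: 63.4
```

{"method": "jog_arm", "body": {
  "plan": "0 0 0 0.08 0 0 255;0 0 0 0 0 0 255"
}}

```text
time_s: 26.62
position: [0.5478, 0.0575, 0.0548]
tool_rot: [[-0.037, 0.999, 0.001], [0.999, 0.037, -0.001], [-0.001, 0.001, -1.0]]
ft_force: [-1.1, -3.8, 6.3]
grip_width: 0.049
gripper_force: 63.6
```

{"method": "jog_arm", "body": {
  "plan": "0 0 0 0.04 0 0 255;0 0 0 0 0 0 255"
}}

```text
time_s: 26.78
position: [0.5478, 0.0579, 0.0548]
tool_rot: [[-0.037, 0.999, 0.001], [0.999, 0.037, -0.001], [-0.001, 0.001, -1.0]]
ft_force: [-0.5, -4.1, 5.8]
grip_width: 0.0491
gripper_force: 63.7
```

{"method": "jog_arm", "body": {
  "plan": "0 0 0 0 0 -0.04 255;0 0 0 0.03 0 0 255;0 0 0 0 0 0 255"
}}

```text
time_s: 27.03
position: [0.5476, 0.0585, 0.0548]
tool_rot: [[-0.037, 0.999, 0.001], [0.999, 0.037, -0.0], [-0.0, 0.001, -1.0]]
ft_force: [0.0, -3.1, 3.2]
grip_width: 0.0492
gripper_force: 63.4
```

{"method": "jog_arm", "body": {
  "plan": "0 0 0 0.04 0 0 255;0 0 0 0 0 0 255"
}}

```text
time_s: 27.2
position: [0.5476, 0.0588, 0.0549]
tool_rot: [[-0.037, 0.999, 0.001], [0.999, 0.037, -0.001], [-0.001, 0.001, -1.0]]
ft_force: [0.8, -5.3, 2.9]
grip_width: 0.0493
gripper_force: 63.3
```

{"method": "jog_arm", "body": {
  "plan": "0 0 0 0.03 0 0 255;0 0 0 0 0 0 255"
}}

```text
time_s: 27.37
position: [0.5476, 0.0588, 0.0549]
tool_rot: [[-0.037, 0.999, 0.0], [0.999, 0.037, -0.001], [-0.001, 0.0, -1.0]]
ft_force: [1.1, -8.3, 3.5]
grip_width: 0.0491
gripper_force: 63.3
```

{"method": "jog_arm", "body": {
  "plan": "0 0 0 0 0 0 0;0 0 0 0 0 0 0;0 0 0 0 0 0 0;0 0 0 0 0 0 0;0 0 0 0 0 0 0;0 0 0 0 0 -1 0;0 0 0 0 0 -2.5 0;0 0 0 0 0 -3 0"
}}

```text
time_s: 28.03
position: [0.5465, 0.0595, 0.1199]
tool_rot: [[-0.037, 0.999, -0.004], [0.999, 0.037, 0.001], [0.001, -0.004, -1.0]]
ft_force: [-0.5, -1.2, 0.4]
grip_width: 0.0855
gripper_force: 0.0
```

{"method": "jog_arm", "body": {
  "plan": "0 0 0 -3.4 0 0 0;0 0 0 -3.4 0 0 0;0 0 0 -3.4 0 0 0;0 0 0 -3.4 0 0 0;0 0 0 -3.4 0 0 0;0 0 0 -3.4 0 0 0;0 0 0 -3.3 -0.3 0 0;0 0 0 0 0 0 0;0 0 0 0 0 0 0"
}}

```text
time_s: 28.78
position: [0.5529, -0.179, 0.1202]
tool_rot: [[-0.034, 0.999, 0.0], [0.999, 0.034, 0.0], [0.0, 0.0, -1.0]]
ft_force: [-0.4, 0.4, 0.2]
grip_width: 0.0853
gripper_force: 0.0
```

```bash
python3 -c "
from h import *
report('t3.png')"
```

```text
tcp [ 0.553  -0.1777  0.1201]
bar x0.5301..0.6307 mid y@.47 .54 .60 [0.1028 0.0946 0.0876] w 0.016485547420467705 slope [-14.4688   1.3438]
bar x0.4975..0.6298 mid y@.47 .54 .60 [0.1563 0.157  0.1575] w 0.02372789485216826 slope [-0.7298  1.8094]
block on mat z0.0429 n 369 (array([548.1,  57.1]), 116.9, 34.7, 0.9)
stop z0.0494 n 431 (array([536.6, 219.1]), 156.9, 23.0, 2.15)
```

View pics/t3.png

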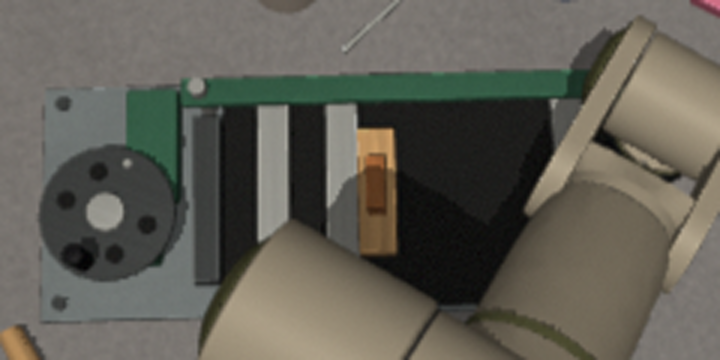

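The crop shows bars 1 and 2 parallel at (273,170) and (342,170), and the spacer standing against bar 2 at (377,190). Next I push bar 3.

{"method": "jog_arm", "body": {
  "plan": "0 0 0 0 0 3 0;0 0 0 0 0 3 0;0 0 0 0 0 2.3 0;0 0 0 0 0 1.2 0;0 0 0 0 0 0.6 0;0 0 0 0 0 0.25 0;0 0 0 0 0 0 0;0 0 0 0 0 0 0"
}}

```text
time_s: 29.5
position: [0.5537, -0.1774, 0.0173]
tool_rot: [[-0.038, 0.999, 0.001], [0.999, 0.038, -0.001], [-0.001, 0.001, -1.0]]
ft_force: [-0.6, 0.1, -0.5]
grip_width: 0.0854
gripper_force: 0.0
```

{"method": "jog_arm", "body": {
  "plan": "0 0 0 0.8 0 0 0;0 0 0 0.8 0 0 0;0 0 0 0.8 0 0 0;0 0 0 0.8 0 0 0;0 0 0 0.8 0 0 0;0 0 0 0.8 0 0 0;0 0 0 0.8 0 0 0;0 0 0 0.8 0 0 0;0 0 0 0.8 0 0 0;0 0 0 0.8 0 0 0"
}}

```text
time_s: 30.33
position: [0.5507, -0.0977, 0.0171]
tool_rot: [[-0.037, 0.999, 0.002], [0.999, 0.037, -0.002], [-0.002, 0.002, -1.0]]
ft_force: [1.4, -6.6, 1.7]
grip_width: 0.0853
gripper_force: 3.3
```

{"method": "jog_arm", "body": {
  "plan": "0 0 0 0.8 0 0 0;0 0 0 0.8 0 0 0;0 0 0 0.8 0 0 0;0 0 0 0.8 0 0 0;0 0 0 0.8 0 0 0;0 0 0 0.8 0 0 0;0 0 0 0.8 0 0 0;0 0 0 0.8 0 0 0;0 0 0 0.8 0 0 0"
}}

```text
time_s: 31.08
position: [0.548, -0.0258, 0.0171]
tool_rot: [[-0.038, 0.999, 0.002], [0.999, 0.038, -0.002], [-0.002, 0.002, -1.0]]
ft_force: [0.3, -6.7, 2.2]
grip_width: 0.0854
gripper_force: 3.5
```

{"method": "jog_arm", "body": {
  "plan": "0 0 0 0.6 0 0 0;0 0 0 0.6 0 0 0;0 0 0 0.4 0 0 0;0 0 0 0.2 0 0 0;0 0 0 0.15 0 0 0"
}}

```text
time_s: 31.5
position: [0.5472, -0.0063, 0.0171]
tool_rot: [[-0.038, 0.999, 0.002], [0.999, 0.038, -0.002], [-0.002, 0.002, -1.0]]
ft_force: [-0.1, -7.5, 2.8]
grip_width: 0.0852
gripper_force: 3.6
```

{"method": "jog_arm", "body": {
  "plan": "0 0 0 0.08 0 0 0;0 0 0 0.05 0 0 0"
}}

```text
time_s: 31.67
position: [0.5471, -0.0052, 0.0171]
tool_rot: [[-0.038, 0.999, 0.002], [0.999, 0.038, -0.002], [-0.002, 0.002, -1.0]]
ft_force: [0.7, -7.6, 2.8]
grip_width: 0.0853
gripper_force: 3.7
```

{"method": "jog_arm", "body": {
  "plan": "0 0 0 0.05 0 0 0"
}}

```text
time_s: 31.75
position: [0.5472, -0.0048, 0.0171]
tool_rot: [[-0.038, 0.999, 0.002], [0.999, 0.038, -0.002], [-0.002, 0.002, -1.0]]
ft_force: [0.8, -7.6, 2.5]
grip_width: 0.0855
gripper_force: 3.7
```

{"method": "jog_arm", "body": {
  "plan": "0 0 0 0.06 0 0 0;0 0 0 0.04 0 0 0"
}}

```text
time_s: 31.92
position: [0.5471, -0.0038, 0.0171]
tool_rot: [[-0.037, 0.999, 0.002], [0.999, 0.037, -0.002], [-0.002, 0.002, -1.0]]
ft_force: [-0.3, -7.3, 1.9]
grip_width: 0.0853
gripper_force: 3.6
```

{"method": "jog_arm", "body": {
  "plan": "0 0 0 0.03 0 0 0"
}}

```text
time_s: 32.0
position: [0.5471, -0.0035, 0.0171]
tool_rot: [[-0.038, 0.999, 0.002], [0.999, 0.038, -0.002], [-0.002, 0.002, -1.0]]
ft_force: [-0.2, -7.3, 2.0]
grip_width: 0.0853
gripper_force: 3.6
```

{"method": "jog_arm", "body": {
  "plan": "0 0 0 0.03 0 0 0"
}}

```text
time_s: 32.08
position: [0.5471, -0.0032, 0.0171]
tool_rot: [[-0.038, 0.999, 0.002], [0.999, 0.038, -0.002], [-0.002, 0.002, -1.0]]
ft_force: [-0.2, -7.4, 3.2]
grip_width: 0.0854
gripper_force: 4.0
```

{"method": "jog_arm", "body": {
  "plan": "0 0 0 0.02 0 0 0"
}}

```text
time_s: 32.17
position: [0.5471, -0.0032, 0.0171]
tool_rot: [[-0.038, 0.999, 0.002], [0.999, 0.038, -0.002], [-0.002, 0.002, -1.0]]
ft_force: [0.6, -9.0, 2.8]
grip_width: 0.0851
gripper_force: 4.4
```

{"method": "jog_arm", "body": {
  "plan": "0 0 0 0.02 0 0 0;0 0 0 -0.5 0 0 0;0 0 0 -0.6 0 -0.5 0;0 0 0 0 0 -3 0;0 0 0 0 0 -3.2 0;0 0 0 -3 0 -2.6 0;0 0 0 -4 0 0 0;0 0 0 -4 0 0 0;0 0 0 0 0 0 0;0 0 0 0 0 0 0"
}}

```text
time_s: 33.0
position: [0.5509, -0.125, 0.1096]
tool_rot: [[-0.034, 0.999, 0.0], [0.999, 0.034, 0.0], [0.0, 0.0, -1.0]]
ft_force: [0.3, 0.7, -0.3]
grip_width: 0.0851
gripper_force: 0.0
```

```bash
python3 -c "
from h import *
report('t4.png')"
```

```text
tcp [ 0.5508 -0.1236  0.1094]
bar x0.4748..0.6298 mid y@.47 .54 .60 [0.1541 0.1561 0.1577] w 0.025192306492058877 slope [1.0327 2.1355]
bar x0.5564..0.6307 mid y@.47 .54 .60 [0.0871 0.0886 0.09  ] w 0.028497268458233357 slope [1.1947 1.349 ]
bar x0.5254..0.6345 mid y@.47 .54 .60 [0.0221 0.0242 0.026 ] w 0.027613331067328748 slope [1.9758 1.4464]
block on mat z0.0428 n 369 (array([548.1,  56.9]), 117.1, 34.6, 1.15)
handle on mat z0.0880 n 89 (array([549.4,  57.1]), 42.6, 14.0, 0.99)
stop z0.0492 n 353 (array([544. , 219.4]), 142.1, 23.0, 2.15)
```

View pics/t4.png

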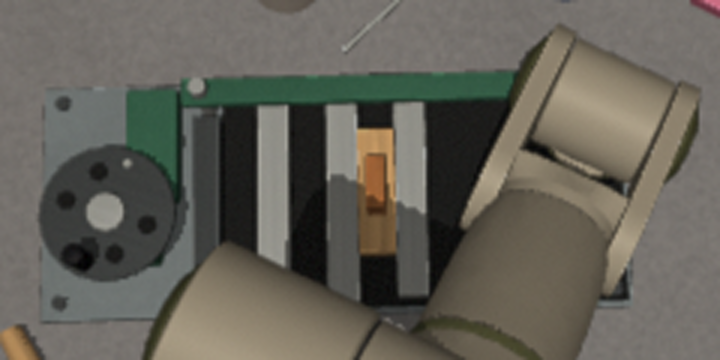

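The crop shows all three bars parallel at (273,170), (342,190), (411,200), with the spacer filling the last gap at (376,190). Next I take the spacer out.

{"method": "jog_arm", "body": {
  "plan": "0 0 0 3.1 0.06 0 0;0 0 0 3.1 0.06 0 0;0 0 0 3.1 0.06 0 0;0 0 0 3.1 0.06 0 0;0 0 0 3.0 0.06 0 0;0 0 0 2.8 0.06 0 0;0 0 0 0 0 0 0;0 0 0 0 0 0 0;0 0 0 0 0 0 0"
}}

```text
time_s: 33.8
position: [0.5477, 0.0592, 0.1093]
tool_rot: [[-0.038, 0.999, -0.0], [0.999, 0.038, 0.0], [0.0, -0.0, -1.0]]
ft_force: [0.1, -0.3, 0.1]
grip_width: 0.0851
gripper_force: 0.0
```

{"method": "jog_arm", "body": {
  "plan": "0 0 0 0 0 2.2 0;0 0 0 0 0 2.0 0;0 0 0 0 0 0.9 0;0 0 0 0 0 0.3 0;0 0 0 0 0 0 0;0 0 0 0 0 0 0"
}}

```text
time_s: 34.3
position: [0.5485, 0.0583, 0.056]
tool_rot: [[-0.036, 0.999, 0.001], [0.999, 0.036, -0.0], [-0.0, 0.001, -1.0]]
ft_force: [0.1, 0.4, -0.4]
grip_width: 0.0852
gripper_force: 0.0
```

{"method": "jog_arm", "body": {
  "plan": "0 0 0 0 0 0 255;0 0 0 0 0 0 255;0 0 0 0 0 0 255;0 0 0 0 0 0 255;0 0 0 0 0 0 255;0 0 0 0 0 0 255;0 0 0 0 0 0 255;0 0 0 0 0 0 255"
}}

```text
time_s: 34.97
position: [0.5483, 0.0586, 0.0561]
tool_rot: [[-0.037, 0.999, 0.001], [0.999, 0.037, -0.0], [-0.0, 0.001, -1.0]]
ft_force: [-0.3, -0.5, 5.9]
grip_width: 0.0492
gripper_force: 63.0
```

{"method": "jog_arm", "body": {
  "plan": "0 0 0 0 0 -0.4 255;0 0 0 0 0 -0.8 255;0 0 0 0 0 -1.5 255;0 0 0 0 0 -3 255;0 0 0 0 0 -3 255;0 0 0 0 0 0 255"
}}

```text
time_s: 35.47
position: [0.5503, 0.0586, 0.1483]
tool_rot: [[-0.037, 0.999, 0.01], [0.999, 0.037, -0.001], [-0.001, 0.01, -1.0]]
ft_force: [1.3, -0.3, -0.6]
grip_width: 0.0488
gripper_force: 63.2
```

{"method": "jog_arm", "body": {
  "plan": "0 0 0 -3.6 -1 0 255;0 0 0 -3.6 -1 0 255;0 0 0 -3.6 -1 0 255;0 0 0 -3.6 -1 0 255;0 0 0 -3.6 -1 0 255;0 0 0 -3.6 -1 0 255;0 0 0 -3.6 -1 0 255;0 0 0 -3.6 -1 0 255;0 0 0 -3.6 -1 0 255;0 0 0 -3.6 -1 0 255"
}}

```text
time_s: 36.3
position: [0.4605, -0.3063, 0.1423]
tool_rot: [[-0.037, 0.999, -0.0], [0.999, 0.037, 0.0], [0.0, -0.0, -1.0]]
ft_force: [1.2, -0.0, -2.2]
grip_width: 0.0493
gripper_force: 63.1
```

{"method": "jog_arm", "body": {
  "plan": "0 0 0 -3.4 -1 0 255;0 0 0 -3.4 -1 0 255;0 0 0 0 0 0 255;0 0 0 0 0 0 255;0 0 0 0 0 0 255"
}}

```text
time_s: 36.72
position: [0.4438, -0.3728, 0.142]
tool_rot: [[-0.037, 0.999, -0.0], [0.999, 0.037, 0.001], [0.001, -0.0, -1.0]]
ft_force: [0.3, 0.8, -1.8]
grip_width: 0.0487
gripper_force: 63.1
```

```bash
python3 - <<'E'
from h import *
np.set_printoptions(precision=4,suppress=True)
im=imaging.get_image("side"); P=cloud(im); print(env.observe()["position"],env.observe()["grip_width"])
px=im["pixels"].astype(int); m=(px[...,0]>90)&(px[...,1]<60)&(px[...,2]<60)&(P[...,1]<-.25)&(P[...,0]<.6)&(P[...,2]>.034)&(P[...,2]<.046)
print("rim pts",m.sum(),P[m].min(0),P[m].max(0),rect(P[m][:,:2]))
save(im,"s2.png",(250,150,450,350),3)
E
```

```text
[ 0.444  -0.3724  0.1422] 0.049011984915823634
rim pts 278 [ 0.3521 -0.4393  0.034 ] [ 0.5344 -0.315   0.0435] (array([ 442.7, -375.4]), 177.8, 122.8, 3.41)
```

View pics/s2.png

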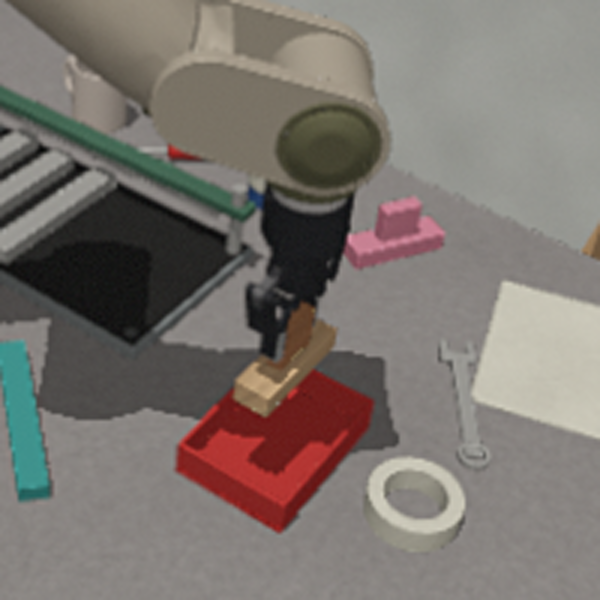

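The side crop shows the spacer held level above the red bin at (285,370), and the rim centre measures (0.443, -0.375). I lower it and let go.

{"method": "jog_arm", "body": {
  "plan": "0 0 -0.9 -0.2 0 3 255;0 0 0 0 0 3 255;0 0 0 0 0 2.2 255;0 0 0 0 0 1.0 255;0 0 0 0 0 0.4 255;0 0 0 0 0 0.2 255;0 0 0 0 0 0 255;0 0 0 0 0 0 255"
}}

```text
time_s: 37.43
position: [0.4446, -0.3758, 0.0456]
tool_rot: [[-0.053, 0.999, 0.001], [0.999, 0.053, -0.002], [-0.002, 0.001, -1.0]]
ft_force: [-0.7, 0.1, -2.1]
grip_width: 0.0492
gripper_force: 63.1
```

{"method": "jog_arm", "body": {
  "plan": "0 0 0 0 0 0.35 255;0 0 0 0 0 0 255;0 0 0 0 0 0 0;0 0 0 0 0 0 0;0 0 0 0 0 0 0;0 0 0 0 0 0 0;0 0 0 0 0 0 0"
}}

```text
time_s: 38.02
position: [0.444, -0.3756, 0.0409]
tool_rot: [[-0.053, 0.999, 0.0], [0.999, 0.053, -0.0], [-0.0, 0.0, -1.0]]
ft_force: [-0.6, 0.3, -0.4]
grip_width: 0.0851
gripper_force: 0.0
```

{"method": "jog_arm", "body": {
  "plan": "0 0 0 0 0 -1 0;0 0 0 0 0 -3 0;0 0 0 0 0 -4 0;0 0 0 0 0 -4 0;0 0 0 0 0 -4 0;0 0 0 0 0 0 0;0 0 0 0 0 0 0"
}}

```text
time_s: 38.6
position: [0.4445, -0.376, 0.2038]
tool_rot: [[-0.053, 0.999, 0.004], [0.999, 0.053, -0.004], [-0.005, 0.003, -1.0]]
ft_force: [-0.4, -0.1, -1.1]
grip_width: 0.0855
gripper_force: 0.0
```

```bash
cat >> h.py <<'E'
def wheel(im,P):
    px=im["pixels"].astype(int); near=np.hypot(P[...,0]-.52,P[...,1]-.307)<.075
    z=P[...,2]; d=near&(z>.062)&(z<.076)
    print("disc z",np.median(z[d]),d.sum(),[ (c.sum(),rect(world_of(im,c,np.median(z[d])))) for c in comps(d,100)])
    t=near&(z>.1)
    for c in comps(t,4): print("crank",c.sum(),"mean",P[c].mean(0),"max",P[c].max(0),"top pts",P[c][P[c][:,2]>P[c][:,2].max()-.012].mean(0))
    for cam in("top",):
        for q in("crank","wheel_hub"): print(q,[(np.round(r["at"],1),round(r["confidence"],2),onz(im,[r["at"]],.1)[0]) for r in models.tip_of(cam,q)[:3]])
E
python3 - <<'E'
from h import *
im,P=report(); wheel(im,P)
save(im,"t5.png",(120,130,440,310),2.5)
E
```

```text
tcp [ 0.4439 -0.3754  0.2016]
bar x0.4459..0.6298 mid y@.47 .54 .60 [0.1533 0.1559 0.158 ] w 0.025941185452762874 slope [2.3203 1.8354]
bar x0.4410..0.6307 mid y@.47 .54 .60 [0.0873 0.0896 0.0915] w 0.026582203659375043 slope [2.3764 1.3521]
bar x0.4474..0.6345 mid y@.47 .54 .60 [0.0208 0.0234 0.0257] w 0.026420029793030087 slope [2.1762 2.1786]
stop z0.0493 n 411 (array([536.7, 218.9]), 157.1, 23.0, 2.31)
disc z 0.06911525946360153 1420 [(np.int64(1390), (array([517.6, 306.7]), 126.5, 125.1, -89.29))]
crank 54 mean [0.4712 0.3242 0.1211] max [0.4808 0.3355 0.1285] top pts [0.4722 0.3252 0.1238]
crank [(array([153.6, 239.3]), 0.62, array([0.4611, 0.33  , 0.1   ])), (array([451.3, 246.8]), 0.41, array([ 0.4491, -0.4863,  0.1   ]))]
wheel_hub [(array([163.4, 217.2]), 0.9, array([0.5225, 0.3065, 0.1   ])), (array([261.7, 215.5]), 0.2, array([0.5305, 0.0365, 0.1   ]))]
```

View pics/t5.png

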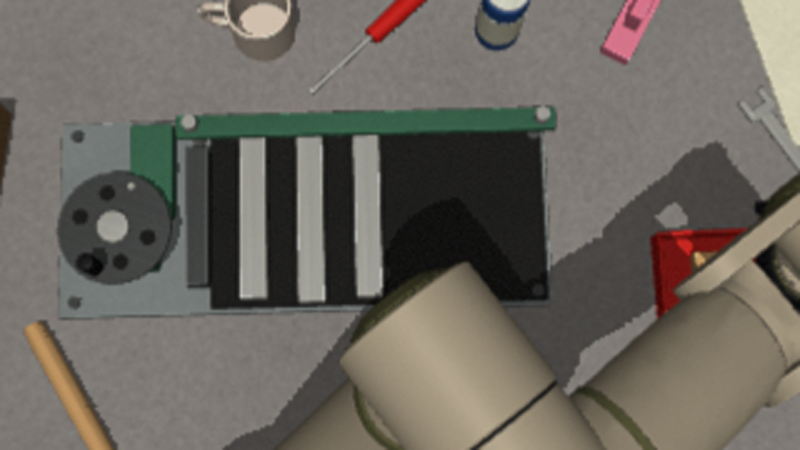

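The crop shows the three bars evenly spaced and parallel, the spacer in the red bin at about (705,260), and the crank at (92,264) with the hub at (112,226). The crank is 49 mm from the hub, against 50 mm nominal, so the measurement holds. Next I go to the crank.

{"method": "jog_arm", "body": {
  "plan": "0 0 0 3.9 0.36 0 0;0 0 0 3.9 0.36 0 0;0 0 0 3.9 0.36 0 0;0 0 0 3.9 0.36 0 0;0 0 0 3.9 0.36 0 0;0 0 0 3.9 0.36 0 0;0 0 0 3.9 0.36 0 0;0 0 0 3.9 0.36 0 0;0 0 0 3.9 0.36 0 0"
}}

```text
time_s: 39.5
position: [0.457, -0.0213, 0.1997]
tool_rot: [[-0.052, 0.999, -0.002], [0.999, 0.052, 0.001], [0.001, -0.002, -1.0]]
ft_force: [0.5, -0.6, 0.2]
grip_width: 0.0853
gripper_force: 0.0
```

{"method": "jog_arm", "body": {
  "plan": "0 0 0 3.9 0.36 0 0;0 0 0 3.9 0.36 0 0;0 0 0 3.9 0.36 0 0;0 0 0 3.9 0.36 0 0;0 0 0 3.9 0.36 0 0;0 0 0 3.9 0.36 0 0;0 0 0 3.9 0.36 0 0;0 0 0 3.9 0.36 0 0;0 0 0 3.5 0.36 0 0;0 0 0 0 0 0 0"
}}

```text
time_s: 40.33
position: [0.4709, 0.3298, 0.1989]
tool_rot: [[-0.057, 0.998, -0.003], [0.998, 0.057, 0.0], [0.001, -0.003, -1.0]]
ft_force: [-0.8, -1.2, -0.4]
grip_width: 0.0851
gripper_force: 0.0
```

{"method": "jog_arm", "body": {
  "plan": "0 0 0 0 0 0 0;0 0 0 0 0 0 0;0 0 0 0 0 0 0"
}}

```text
time_s: 40.58
position: [0.4719, 0.3239, 0.2002]
tool_rot: [[-0.051, 0.999, -0.001], [0.999, 0.051, -0.001], [-0.001, -0.001, -1.0]]
ft_force: [0.1, -0.4, 0.2]
grip_width: 0.0852
gripper_force: 0.0
```

{"method": "jog_arm", "body": {
  "plan": "0 0 2.95 0.13 0 3.5 0;0 0 0 0 0 3.5 0;0 0 0 0 0 2.5 0;0 0 0 0 0 1.3 0;0 0 0 0 0 0.6 0;0 0 0 0 0 0.3 0;0 0 0 0 0 0 0;0 0 0 0 0 0 0"
}}

```text
time_s: 41.25
position: [0.4725, 0.3261, 0.0848]
tool_rot: [[-0.001, 1.0, 0.002], [1.0, 0.001, 0.001], [0.001, 0.002, -1.0]]
ft_force: [0.5, 0.1, -0.2]
grip_width: 0.0853
gripper_force: 0.0
```

{"method": "jog_arm", "body": {
  "plan": "0 0 0 0 0 0 255;0 0 0 0 0 0 255;0 0 0 0 0 0 255;0 0 0 0 0 0 255;0 0 0 0 0 0 255;0 0 0 0 0 0 255;0 0 0 0 0 0 255;0 0 0 0 0 0 255;0 0 0 0 0 0 255;0 0 0 0 0 0 255",
  "grip_force": 35
}}

```text
time_s: 42.08
position: [0.4715, 0.3264, 0.084]
tool_rot: [[-0.001, 1.0, -0.001], [1.0, 0.001, 0.0], [0.0, -0.001, -1.0]]
ft_force: [-4.6, 0.8, 5.1]
grip_width: 0.0192
gripper_force: 34.2
```

```bash
python3 - <<'E'
import numpy as np
a=158.3-14*np.arange(0,51); p=5*np.c_[np.sin(np.radians(a)),np.cos(np.radians(a))] # tool x=dy, tool y=dx
q=np.round(p,2); d=np.diff(q,axis=0)
for k in range(0,50,9): print(";".join("0 0 0 %.2f %.2f 0 255"%tuple(r) for r in d[k:k+9]), "| end angle",a[min(k+9,50)],"pos",.5176+q[min(k+9,50),1]/100,.3067+q[min(k+9,50),0]/100,"\n")
E
```

```text
0 0 0 1.07 0.59 0 255;0 0 0 0.89 0.83 0 255;0 0 0 0.67 1.01 0 255;0 0 0 0.41 1.15 0 255;0 0 0 0.11 1.22 0 255;0 0 0 -0.19 1.20 0 255;0 0 0 -0.47 1.13 0 255;0 0 0 -0.73 0.97 0 255;0 0 0 -0.94 0.78 0 255 | end angle 32.30000000000001 pos 0.5599 0.3334 

0 0 0 -1.10 0.52 0 255;0 0 0 -1.20 0.24 0 255;0 0 0 -1.21 -0.06 0 255;0 0 0 -1.17 -0.35 0 255;0 0 0 -1.05 -0.62 0 255;0 0 0 -0.86 -0.86 0 255;0 0 0 -0.64 -1.04 0 255;0 0 0 -0.36 -1.17 0 255;0 0 0 -0.07 -1.21 0 255 | end angle -93.69999999999999 pos 0.5144 0.2568 

0 0 0 0.23 -1.20 0 255;0 0 0 0.51 -1.11 0 255;0 0 0 0.76 -0.95 0 255;0 0 0 0.97 -0.74 0 255;0 0 0 1.12 -0.48 0 255;0 0 0 1.20 -0.20 0 255;0 0 0 1.21 0.10 0 255;0 0 0 1.16 0.39 0 255;0 0 0 1.02 0.66 0 255 | end angle -219.7 pos 0.47909999999999997 0.33859999999999996 

0 0 0 0.84 0.89 0 255;0 0 0 0.60 1.06 0 255;0 0 0 0.32 1.18 0 255;0 0 0 0.03 1.22 0 255;0 0 0 -0.27 1.19 0 255;0 0 0 -0.55 1.08 0 255;0 0 0 -0.79 0.93 0 255;0 0 0 -1.00 0.70 0 255;0 0 0 -1.14 0.45 0 255 | end angle -345.7 pos 0.5660999999999999 0.31899999999999995 

0 0 0 -1.20 0.15 0 255;0 0 0 -1.21 -0.14 0 255;0 0 0 -1.14 -0.43 0 255;0 0 0 -1.01 -0.70 0 255;0 0 0 -0.80 -0.91 0 255;0 0 0 -0.56 -1.09 0 255;0 0 0 -0.28 -1.18 0 255;0 0 0 0.02 -1.22 0 255;0 0 0 0.30 -1.18 0 255 | end angle -471.7 pos 0.49909999999999993 0.2602 

0 0 0 0.59 -1.07 0 255;0 0 0 0.83 -0.89 0 255;0 0 0 1.01 -0.67 0 255;0 0 0 1.15 -0.41 0 255;0 0 0 1.22 -0.11 0 255 | end angle -541.7 pos 0.46759999999999996 0.3082
```

{"method": "jog_arm", "body": {
  "plan": "0 0 0 1.07 0.59 0 255;0 0 0 0.89 0.83 0 255;0 0 0 0.67 1.01 0 255;0 0 0 0.41 1.15 0 255;0 0 0 0 0 0 255"
}}

```text
time_s: 42.5
position: [0.5099, 0.3576, 0.084]
tool_rot: [[-0.001, 1.0, 0.004], [1.0, 0.001, 0.002], [0.002, 0.004, -1.0]]
ft_force: [2.0, 4.4, 4.2]
grip_width: 0.019
gripper_force: 35.2
```

{"method": "jog_arm", "body": {
  "plan": "0 0 0 0.11 1.22 0 255;0 0 0 -0.19 1.20 0 255;0 0 0 -0.47 1.13 0 255;0 0 0 -0.73 0.97 0 255;0 0 0 -0.94 0.78 0 255;0 0 0 0 0 0 255"
}}

```text
time_s: 43.0
position: [0.562, 0.3321, 0.084]
tool_rot: [[0.001, 1.0, 0.001], [1.0, -0.001, -0.002], [-0.002, 0.001, -1.0]]
ft_force: [-0.5, -3.2, 4.7]
grip_width: 0.0191
gripper_force: 35.6
```

{"method": "jog_arm", "body": {
  "plan": "0 0 0 -1.10 0.52 0 255;0 0 0 -1.20 0.24 0 255;0 0 0 -1.21 -0.06 0 255;0 0 0 -1.17 -0.35 0 255;0 0 0 -1.05 -0.62 0 255;0 0 0 -0.86 -0.86 0 255;0 0 0 -0.64 -1.04 0 255;0 0 0 -0.36 -1.17 0 255;0 0 0 -0.07 -1.21 0 255;0 0 0 0 0 0 255"
}}

```text
time_s: 43.83
position: [0.5135, 0.2584, 0.0841]
tool_rot: [[-0.001, 1.0, -0.0], [1.0, 0.001, 0.002], [0.002, -0.0, -1.0]]
ft_force: [-2.2, 6.4, 2.3]
grip_width: 0.0188
gripper_force: 35.7
```

{"method": "jog_arm", "body": {
  "plan": "0 0 0 0.23 -1.20 0 255;0 0 0 0.51 -1.11 0 255;0 0 0 0.76 -0.95 0 255;0 0 0 0.97 -0.74 0 255;0 0 0 1.12 -0.48 0 255;0 0 0 1.20 -0.20 0 255;0 0 0 1.21 0.10 0 255;0 0 0 1.16 0.39 0 255;0 0 0 1.02 0.66 0 255;0 0 0 0 0 0 255"
}}

```text
time_s: 44.67
position: [0.4812, 0.3422, 0.084]
tool_rot: [[-0.002, 1.0, 0.002], [1.0, 0.002, 0.001], [0.001, 0.002, -1.0]]
ft_force: [3.1, 0.7, 7.2]
grip_width: 0.019
gripper_force: 36.5
```

{"method": "jog_arm", "body": {
  "plan": "0 0 0 0.84 0.89 0 255;0 0 0 0.60 1.06 0 255;0 0 0 0.32 1.18 0 255;0 0 0 0.03 1.22 0 255;0 0 0 -0.27 1.19 0 255;0 0 0 -0.55 1.08 0 255;0 0 0 -0.79 0.93 0 255;0 0 0 -1.00 0.70 0 255;0 0 0 -1.14 0.45 0 255;0 0 0 0 0 0 255"
}}

```text
time_s: 45.5
position: [0.5669, 0.3193, 0.084]
tool_rot: [[-0.0, 1.0, -0.002], [1.0, 0.0, -0.001], [-0.001, -0.002, -1.0]]
ft_force: [-1.4, -2.1, 8.0]
grip_width: 0.0189
gripper_force: 36.5
```

{"method": "jog_arm", "body": {
  "plan": "0 0 0 -1.20 0.15 0 255;0 0 0 -1.21 -0.14 0 255;0 0 0 -1.14 -0.43 0 255;0 0 0 -1.01 -0.70 0 255;0 0 0 -0.80 -0.91 0 255;0 0 0 -0.56 -1.09 0 255;0 0 0 -0.28 -1.18 0 255;0 0 0 0.02 -1.22 0 255;0 0 0 0 0 0 255"
}}

```text
time_s: 46.25
position: [0.5191, 0.2586, 0.085]
tool_rot: [[-0.001, 1.0, 0.02], [1.0, 0.001, 0.002], [0.002, 0.02, -1.0]]
ft_force: [34.4, -2.7, -9.3]
grip_width: 0.019
gripper_force: 36.6
```

{"method": "jog_arm", "body": {
  "plan": "0 0 0 0.15 -0.6 0 255;0 0 0 0 0 0 255"
}}

```text
time_s: 46.42
position: [0.5185, 0.2598, 0.0853]
tool_rot: [[0.0, 1.0, 0.03], [1.0, -0.0, 0.002], [0.002, 0.03, -1.0]]
ft_force: [55.4, -4.1, -20.5]
grip_width: 0.019
gripper_force: 37.0
```

{"method": "jog_arm", "body": {
  "plan": "0 0 0 0.15 -0.58 0 255;0 0 0 0 0 0 255"
}}

```text
time_s: 46.58
position: [0.518, 0.2615, 0.0856]
tool_rot: [[0.001, 0.999, 0.042], [1.0, -0.001, 0.004], [0.004, 0.042, -0.999]]
ft_force: [78.9, -2.2, -34.4]
grip_width: 0.0193
gripper_force: 38.9
```

Force has risen steeply: the crank is against its hard stop. I back off the overshoot and look before letting go.

{"method": "jog_arm", "body": {
  "plan": "0 0 0 -0.15 0.58 0 255;0 0 0 -0.15 0.6 0 255;0 0 0 0 0.3 0 255;0 0 0 0 0 0 255"
}}

```text
time_s: 46.92
position: [0.5193, 0.2611, 0.085]
tool_rot: [[-0.001, 1.0, 0.01], [1.0, 0.001, 0.006], [0.006, 0.01, -1.0]]
ft_force: [17.3, 10.5, 0.9]
grip_width: 0.0189
gripper_force: 38.0
```

```bash
python3 - <<'E'
from h import *
im=imaging.get_image("side"); print(env.observe()["position"],env.observe()["ft_force"],env.observe()["q"])
save(im,"s3.png",(180,150,340,270),5)
E
```

```text
[0.51921975 0.26113872 0.08503424] [18.32903034  9.95918881  0.04546473] [14.96727395 32.67322023 81.92943943  0.16774768 64.72449645 14.84465234]
```

View pics/s3.png

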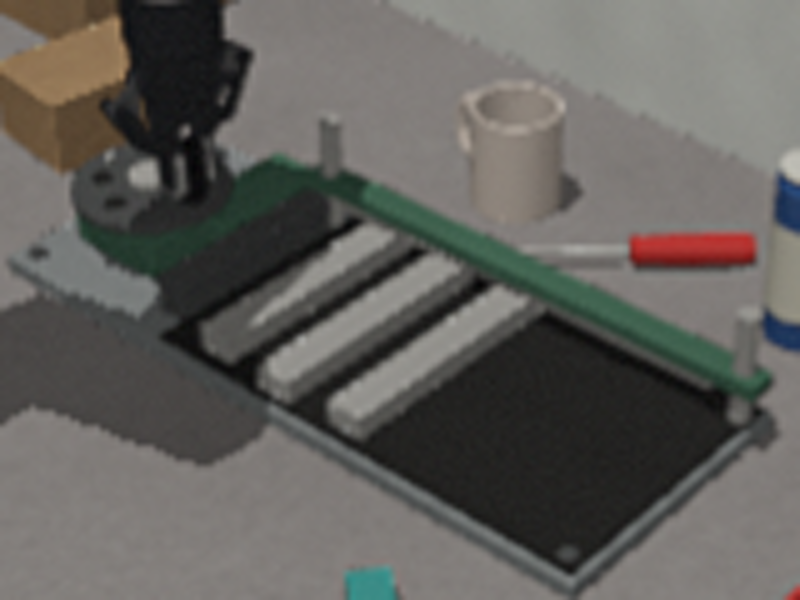

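```bash
python3 - <<'E'
from h import *
np.set_printoptions(precision=3,suppress=True)
im=imaging.get_image("side")
a=cv2.resize(cv2.imread("pics/s1.png"),(160,120),interpolation=cv2.INTER_AREA).astype(int)  # origin 200,150
b=im["pixels"][...,::-1].astype(int)
def greenmid(A,c):  # centroid row of green pixels in column
    col=A[:,c]; g=np.clip(col[:,1]-(col[:,0]+col[:,2])/2-8,0,None).astype(float)
    return (g*np.arange(len(g))).sum()/g.sum() if g.sum()>20 else np.nan
ra=np.array([greenmid(a,c-200)+150 for c in range(292,332)])
sub=b[150:270]; rb=np.array([greenmid(sub,c)+150 for c in range(292,332)])
print("row drop",np.nanmedian(rb-ra),(rb-ra)[::4])
# pixel drop per mm along beam
P=np.array([[.645,y,.11] for y in(.1,0,-.1,-.15)]); uv=proj(im,P)
Z=np.linspace(.05,.11,61)
for dz in(.024,.026,.027,.028):
    # beam line moved down: compare row at same column
    u0=proj(im,np.array([[.645,y,.105] for y in np.linspace(.15,-.2,200)])); u1=proj(im,np.array([[.645,y,.105-dz] for y in np.linspace(.15,-.2,200)]))
    cols=np.arange(292,332); f=lambda u:np.interp(cols,u[:,0],u[:,1])
    print(dz,np.median(f(u1)-f(u0)))
t=imaging.get_image("top"); wheel(t,cloud(t)); print(env.observe()["position"])
E
```

```text
row drop 6.439467015244816 [6.802 6.492 6.121 6.289 6.428 6.607 6.397 6.454 6.729 6.42 ]
0.024 5.774522065974082
0.026 6.250849160629954
0.027 6.488733229928513
0.028 6.7264312036193274
disc z 0.06910033253079995 23 []
crank 1560 mean [0.503 0.278 0.378] max [0.562 0.328 0.418] top pts [0.458 0.297 0.411]
crank [(array([267.9, 214. ]), 0.63, array([0.535, 0.019, 0.1  ])), (array([436.2, 197.6]), 0.55, array([ 0.587, -0.451,  0.1  ]))]
wheel_hub [(array([435.5, 196.9]), 0.75, array([ 0.589, -0.449,  0.1  ])), (array([162.6, 216.8]), 0.69, array([0.524, 0.309, 0.1  ]))]
[0.519 0.261 0.085]
```

The beam has dropped about 27 mm, which agrees with the roughly 10.6 rad turned. To tell a real stop from a jam, I open the fingers and press the crank on with one finger only.

{"method": "jog_arm", "body": {
  "plan": "0 0 0 0 0 0 0;0 0 0 0 0 0 0;0 0 0 0 0 0 0;0 0 0 0 0 0 0;0 0 0 0 0 0 0;0 0 0 0 0 0 0;0 0 0 0 0 0 0;0 0 0 0 0 0 0"
}}

```text
time_s: 47.83
position: [0.5147, 0.2583, 0.0837]
tool_rot: [[-0.001, 1.0, -0.0], [1.0, 0.001, -0.0], [-0.0, -0.0, -1.0]]
ft_force: [-0.0, 0.9, 0.7]
grip_width: 0.0854
gripper_force: 0.0
```

{"method": "jog_arm", "body": {
  "plan": "0 0 0 0 -1 0 0;0 0 0 0 -0.8 0 0;0 0 0 0 -0.6 0 0;0 0 0 0 0 0 0;0 0 0 0 0 0 0"
}}

```text
time_s: 48.25
position: [0.4907, 0.2584, 0.084]
tool_rot: [[-0.001, 1.0, 0.0], [1.0, 0.001, 0.0], [0.0, 0.0, -1.0]]
ft_force: [0.0, 0.6, 0.3]
grip_width: 0.0857
gripper_force: 0.0
```

{"method": "jog_arm", "body": {
  "plan": "0 0 0 0 -0.3 0 0;0 0 0 0 -0.1 0 0;0 0 0 0 0 0 0"
}}

```text
time_s: 48.5
position: [0.487, 0.2583, 0.0838]
tool_rot: [[-0.001, 1.0, 0.001], [1.0, 0.001, 0.0], [0.0, 0.001, -1.0]]
ft_force: [0.7, 0.1, -0.3]
grip_width: 0.0854
gripper_force: 0.3
```

{"method": "jog_arm", "body": {
  "plan": "0 0 0 0 -0.15 0 0;0 0 0 0 -0.15 0 0;0 0 0 0 0 0 0"
}}

```text
time_s: 48.75
position: [0.4865, 0.2583, 0.0838]
tool_rot: [[-0.001, 1.0, 0.006], [1.0, 0.001, 0.001], [0.001, 0.006, -1.0]]
ft_force: [13.1, -0.5, -7.7]
grip_width: 0.0855
gripper_force: 6.6
```

{"method": "jog_arm", "body": {
  "plan": "0 0 0 0 -0.2 0 0;0 0 0 0 -0.2 0 0;0 0 0 0 0 0 0"
}}

```text
time_s: 49.0
position: [0.4859, 0.2582, 0.0839]
tool_rot: [[-0.0, 1.0, 0.013], [1.0, 0.0, 0.002], [0.002, 0.013, -1.0]]
ft_force: [29.7, 0.8, -17.1]
grip_width: 0.0854
gripper_force: 14.6
```

The crank does not yield to 30 N from one finger at x≈0.519, so it is at its hard stop. I back off, rise clear and check everything.

{"method": "jog_arm", "body": {
  "plan": "0 0 0 0 0.5 0 0;0 0 0 0 1 0 0;0 0 0 0 1.5 0 0;0 0 0 0 0 -2 0;0 0 0 0 0 -4 0;0 0 0 0 0 -4 0;0 0 0 0 0 -4 0;0 0 0 0 0 0 0"
}}

```text
time_s: 49.67
position: [0.512, 0.259, 0.2317]
tool_rot: [[-0.001, 1.0, 0.013], [1.0, 0.001, 0.004], [0.004, 0.013, -1.0]]
ft_force: [1.4, -0.2, 0.3]
grip_width: 0.0854
gripper_force: 0.0
```

{"method": "jog_arm", "body": {
  "plan": "0 0 0 -1 -3 0 0;0 0 0 -1 -3 0 0;0 0 0 0 -3 0 0;0 0 0 0 -3 0 0;0 0 0 0 -3 0 0;0 0 0 0 -2 0 0;0 0 0 0 0 0 0;0 0 0 0 0 0 0"
}}

```text
time_s: 50.33
position: [0.3393, 0.2382, 0.224]
tool_rot: [[-0.002, 1.0, 0.001], [1.0, 0.002, 0.0], [0.0, 0.001, -1.0]]
ft_force: [0.9, 0.2, 0.6]
grip_width: 0.0854
gripper_force: 0.0
```

```bash
python3 - <<'E'
from h import *
im,P=report("t6.png",(120,90,480,330),2.2); wheel(im,P); print(env.observe()["time_s"],env.observe()["ft_force"])
E
```

```text
tcp [0.3401 0.2382 0.2239]
bar x0.4462..0.6239 mid y@.47 .54 .60 [0.1496 0.1544 0.1585] w 0.02277280088783981 slope [1.6541 6.2116]
bar x0.4410..0.6247 mid y@.47 .54 .60 [0.0872 0.0895 0.0915] w 0.026558332307466924 slope [2.3695 1.4472]
bar x0.4474..0.6286 mid y@.47 .54 .60 [0.0208 0.0234 0.0256] w 0.026478957700798948 slope [2.1233 2.1024]
block on bench z0.0268 n 126 (array([ 483.9, -374. ]), 40.7, 39.8, -81.28)
block on bench z0.0270 n 80 (array([ 415.6, -377.2]), 37.5, 28.7, -89.49)
handle low z0.0720 n 86 (array([ 443.8, -377.5]), 48.2, 17.7, 2.94)
stop z0.0494 n 437 (array([536.6, 219.1]), 157.0, 23.0, 2.15)
disc z 0.06933490952498955 1415 [(np.int64(1398), (array([518.7, 307.4]), 126.2, 125.4, -70.19))]
crank 54 mean [0.5188 0.2563 0.1204] max [0.5285 0.2653 0.1291] top pts [0.5198 0.2569 0.1238]
crank [(array([180.6, 221.5]), 0.54, array([0.5111, 0.2588, 0.1   ]))]
wheel_hub [(array([164.4, 217.9]), 0.9, array([0.5206, 0.3036, 0.1   ]))]
50.4833 [ 0.326  -0.1899  0.0231]
```

View pics/t6.png

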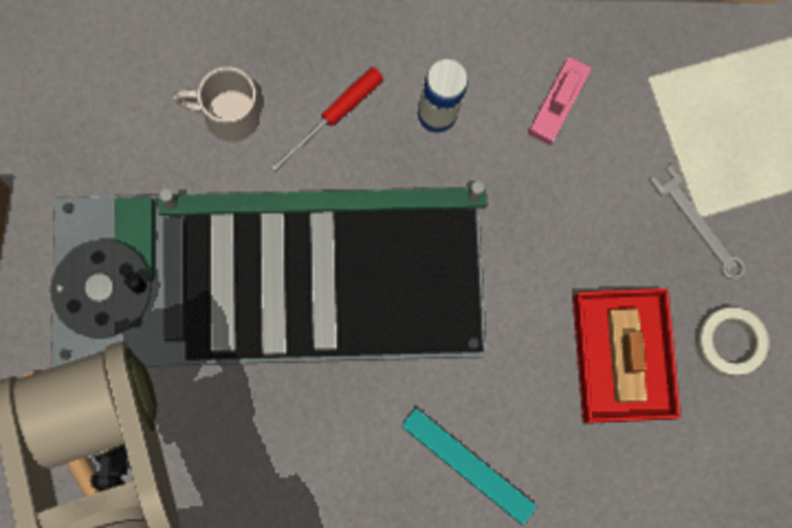

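The final picture shows:
- Three parallel, evenly spaced bars at (222,280), (273,280) and (323,280), under the lowered hold-down.
- The wooden spacer flat in the bin at (628,355).
- The crank at its stop at (135,283).
- The arm clear, with the bystanders where they were.

Handing in.

```bash
python3 -c "
from rig import job
print(job.close_job())"
```

```text
the job is handed in; nothing more can be done
None
```

The job is handed in: all three bars present are set one spacer width apart under the hold-down, the spacer lies flat in the red bin, and the handwheel is wound clockwise to its hard stop (I measured about 10.6 rad turned, not 11.0; the crank would not move further at 79 N, so it probably did not start at zero).

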